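Check the slant block heater with the indicator gauge rod

TASK

Lift the white hood of the slant block heater gently all the way back onto its stop and leave it open. Then take the blue-handled gauge rod from its rest, push its tip down the slanted guide tube until the red collar stops on the tube's mouth, and draw it right out again. Finish holding the rod still and level in the gripper, clear of everything else, with its green tip close in front of the middle of the colour band on the card, at the band's height: the program ends while holding it, and the other things on the bench stay where they are.

Things in the scene. Friction and masses are not known exactly. Their poses are not given: they have to be found in the camera images.
- heater: Slant block heater, fixed grey metal box 177 long (x) x 130 wide (y) x 85 mm high, placed and turned differently each time. Origin: centre of its underside; +x is horizontal, to the side the tube's mouth faces (away from the robot, roughly world +x), z up. The guide tube stands slantwise on its top deck, under the hood.
- hood (a joint): Hinge angle of the white hood (rad): 0 closed (at the start), 1.571 on its stop. Upside-down tray, 0.25 kg, 100 x 124 x 52 mm deep, over the tube; roof 142 mm above the bench when closed. Opening lifts its far edge up and back towards the robot. Nearly free hinge: let go below about 1.05 rad it falls shut, above that it drops onto the stop and stays; over 2.5 rad/s is not gentle.
- hood_hinge (a point): Point on the hood's hinge line, mid-width: heater frame (-13.5, 0, 90) mm. The hinge line is parallel to the heater's y.
- hood_bar (a point): Middle of the hood's black handle bar: round, 10 mm thick, along heater y, 82 mm clear between its end arms, 47 mm clear of the hood's front face. Moves with the hood. Closed: 152 mm beyond and 15 mm above the hinge, free below. Open: 15 mm behind and 152 mm above the hinge. Can be pinched from above, fingers closing across it; it turns between them as the hood swings.
- guide: Fixed steel guide tube, slanting 27 degrees below level. Origin: centre of its mouth rim, heater (66.5, 0, 115) mm. +x points out of the mouth along the tube (away from the robot, 27 degrees up), y is the heater's y. Bore 15 mm, flaring over the last 16 mm to 28 mm (36 mm outside); 110 mm long, open below, so the rod stops only on its collar.
- rod: Gauge rod, about 90 g, level on its rest at the start. Origin: centre of the blue handle, 70 long (x) x 16 wide (y) x 20 mm high, near the centre of mass. -x is towards the tip (robot side): red collar 40 mm diameter, 6 thick, tip-side face at x = -78; then a 10 mm shaft to the green end at x = -178 mm. Neck and tail 10 mm thick, tail end at +62. Lean the tool 27 degrees to match the tube.
- rod_tip (a point): End of the green tip, rod frame (-178, 0, 0) mm.
- rod_collar (a point): Centre of the collar's tip-side face, which stops on the tube's mouth: rod frame (-78, 0, 0) mm. Seated, it coincides with the guide's origin.
- rest: Fixed white rest: base 200 (x) x 64 x 10 mm, two notched posts 30 mm wide at x = -84 and +84, 70 mm high, carrying the rod's shaft and tail. The rod lies along its x, axis 65 mm above the bench, handle centre 33 to 39 mm to +x (away from the robot) of the origin (centre of the underside); free beside and under the handle. Rest and card may swap sides of the heater.
- card: Fixed colour card stand: white base 110 x 110 x 10 mm, upright white board (110 wide, 6 thick, top at 130 mm) along its robot-side edge; the printed face is 45 mm to -x of the origin and faces the stand's +x (away from the robot). Its band of coloured patches, 100 wide and 40 mm tall, runs 65 to 105 mm above the bench. Origin: centre of the underside.
- read_spot (a point): Where the rod's tip is to be held: 30 mm in front of the middle of the band, 85 mm above the bench (card frame (-15, 0, 85) mm), the handle farther from the robot than the tip.
- dish_green: Bystander: closed petri dish, green medium, 90 mm diameter, 15 mm high; origin under its centre. Leave alone.
- dish_amber: Bystander: closed petri dish, amber medium, 60 mm diameter, 15 mm high; origin under its centre. Leave alone.
- bottle: Bystander: amber bottle with blue cap, 64 mm diameter, 150 mm high; origin under its centre. Leave alone.
- beaker: Bystander: glass beaker, 72 mm diameter, 95 mm high; origin under its centre. Leave alone.
- slide_box: Bystander: grey box 85 x 55 x 30 mm; origin under its centre. Leave alone.
- tube_rack: Bystander: blue rack 60 x 160 mm with five test tubes, 112 mm high; origin under its centre. Leave alone.

How it is judged:
On the way, in this order (a step that is already met when the one before it is completed fails the run):
1. the hood rests open on its stop (value of joint hood above 1.52 rad and velocity of joint hood between -0.2 and 0.2 rad/s), for 0.2 s.
2. the rod is in the guide tube with its collar stopped on the mouth (x of rod_collar in the frame of guide below 0.003 m and distance between rod_collar and guide below 0.007 m and angle between the x axis of rod and the x axis of guide, either way round below 0.1 rad), for 0.2 s.
3. the rod is drawn right out of the tube (x of rod_tip in the frame of guide above 0.005 m), for 0.1 s.
At the end, for the whole second after the job is handed in: The hood is open on its stop (above 1.5 rad). The rod is held by the fingers, still, level within 0.15 rad, touching nothing else (not the heater, card, rest or bystanders), its tip within 25 mm horizontally of the reading spot and within 20 mm of the colour band's middle height (value of joint hood above 1.5 rad and contact force between the fingers and rod above 1 N and angle between rod's own x axis and vertical between 1.421 and 1.721 rad and horizontal distance between rod_tip and read_spot below 0.025 m and z of rod_tip in the frame of read_spot between -0.02 and 0.02 m and height (world z) of rod above 0.045 m and contact force between rod and heater below 0.05 N and contact force between rod and card below 0.05 N and contact force between rod and rest below 0.05 N and linear speed of rod below 0.02 m/s and angular speed of rod below 0.15 rad/s and contact force between rod and dish_green below 0.05 N and contact force between rod and dish_amber below 0.05 N and contact force between rod and bottle below 0.05 N and contact force between rod and beaker below 0.05 N and contact force between rod and slide_box below 0.05 N and contact force between rod and tube_rack below 0.05 N); the arm keeps its last pose, push and grip.
It fails at once if the hood is slammed, flung or dropped (faster than 2.5 rad/s) (velocity of joint hood above 2.5 rad/s or velocity of joint hood below -2.5 rad/s).
It fails at once if the rod is dropped onto the bench (height (world z) of rod below 0.03 m).
It fails at once if a bystander on the bench is disturbed (moved more than 30 mm) (distance of any of dish_green, dish_amber, bottle, beaker, slide_box, tube_rack from where it was at the start of the episode above 0.03 m).
It also fails if it takes over 70 s, if anything falls off the work surface, if the arm or the gripper's body presses on something with over 40 N, if the wrist force passes 120 N, or if a joint passes its speed limit or range.

ROBOT

A 6-joint arm with a two-finger parallel gripper is mounted at the origin on the work surface. World frame = base frame: x ahead of the robot, y to its left, z up, the work surface at z = 0. Lengths are in m, angles in rad, forces in N, time in s.
With the tool pointing down it reaches from about 0.325 to 0.775 m from the base axis. Payload 9.3 kg.
Tool frame: the origin (TCP) lies between the finger pads; the fingertips stand 19 mm ahead of it and the grasp point (between the pads) is the TCP; x points along the fingers, y is the direction in which the jaws open and shut, and the axes are right-handed (so a half turn about x gives the same grasp; the last joint's range is limited). The gripper opens to 85 mm and grips with 20 to 120 N. Pads are 22 mm wide; open, the fingers measure 114 mm over their backs; the gripper's body (76 mm by 85 mm) begins 54 mm behind the grasp point. The pads swing forward as they close: fully open they stand 13 mm farther back than shut.
Start: joints at [1.036, 0.259, 0.021, 1.334, 0, 1.418], TCP at [0.205, 0.51, 0.227] pointing down, gripper open.
Joint ranges: [-3.04, 3.04], [-0.91, 1.82], [-1.04, 1.36], [-1.92, 1.95], [-1.52, 1.45], [-3.14, 3.14]. Speed limits (rad/s): [2.22, 2.22, 2.79, 3.14, 3.14, 3.14].

INTERFACE

Orientations are given as a 3x3 rotation matrix whose columns are the frame's x, y, z axes.
In Python, from workcell import ctrl gives the robot as it stands.
- The arm moves only by the shell command python3 -m handwheel 'ROWS' [FORCE]. ROWS is JSON, a list of rows, each a list of 3 entries, a list of its own where there are three numbers: the opening in per cent of the stroke, from 0 (shut) to 100 (fully open), then the shift along the tool's x, y, z in m, then the turn about the tool's x in rad. In form: [[claw, [dx, dy, dz], yaw], ...]. A call has 1 to 5 rows; each row shifts and turns the commanded pose from where the row before left it, along the tool's axes as they then stand; what a row does not reach is not made up. A row lasts 1/10 s, in which the tool goes at most 50 mm and 8.59 degrees, less where a joint would pass 70% of its speed; a pose out of reach is approached as far as the arm can. A call with a gripper value outside its range is refused whole. The fingers move at their own pace and stop on an object; FORCE is the grip in N (left out, the last holds). Time passes only in rows, so rows that do not move let the fingers close. It gives the time, the measured TCP pose, the force and the opening at its end, in the units of the state.
- ctrl.observe(): the state, without advancing time (a new reading comes with each control period).
- ctrl.snapshot(name): name is "scene" or "side" or "wrist"; returns the picture (420x560x3 uint8, blue, green, red); there is no depth.
- ctrl.camera_model(name): a dict with "vfov" (degrees; the focal length in pixels is half the picture's height over the tangent of half this angle, whatever the lens; pixels are square), "cx", "cy" (the principal point, pixels), "cam_to_world" (4x4, takes a point from camera to world coordinates); the wrist camera has in their place "tool_from_camera" (4x4, takes a point from camera to tool coordinates, whose origin is the TCP and whose axes are the tool frame's). Camera axes: x right, y down, z forward; pixel columns grow to the right and rows downward; lengths in m; the calibration is good to about 2 mm. A picture is of the moment at which its call begins: read the wrist's pose just before it. camera_model takes no time and is no camera call.
- ctrl.finish_job(): hands the job in, once; it reports no verdict.
The state is a dict: "clock": time; "joint_positions": joint angles; "qvel": joint speeds; "effort": joint torques, N m; "eef_pos": TCP position; "ee_rot": TCP orientation; "ft_force": force on the tool from outside, world axes, zero at the start; "wrist_torque": the same for the moment, N m; "opening": opening from 0.0 (shut) to 1.0 (fully open).
Only numpy, scipy, OpenCV 4.12 (cv2) and the standard library are available. Lean on these libraries where they do the work, as an engineer would, in place of code of your own. Each camera call takes 0.05 s, during which the arm holds its last target.

## Working session

There is one attempt and no reset: what is moved stays moved. The work goes in short steps, Python scripts to look and compute and a shell command to move; the robot and the scene stay as the last step left them, time stands still between calls to the robot, and variables do not carry over. Pictures are saved under pics/ and viewed, and the job is handed in when it is done.

```bash
ls; mkdir -p pics; cat > h.py <<'E'
import numpy as np,cv2
from workcell import ctrl
def K(m,h=420): return (h/2)/np.tan(np.radians(m['vfov'])/2)
def snap(n,f):
    s=ctrl.observe(); im=ctrl.snapshot(n); cv2.imwrite('pics/'+f,im); return s,im
def T(n,s=None):
    m=ctrl.camera_model(n)
    if 'cam_to_world' in m: return m,np.array(m['cam_to_world'])
    A=np.eye(4);A[:3,:3]=s['ee_rot'];A[:3,3]=s['eef_pos']; return m,A@np.array(m['tool_from_camera'])
def ray(n,u,v,s=None):
    m,X=T(n,s);f=K(m); d=X[:3,:3]@np.array([(u-m['cx'])/f,(v-m['cy'])/f,1]); return X[:3,3],d/np.linalg.norm(d)
def onz(n,u,v,z,s=None):
    o,d=ray(n,u,v,s); return o+d*(z-o[2])/d[2]
def proj(n,p,s=None):
    m,X=T(n,s);f=K(m); q=np.linalg.inv(X)@np.append(p,1); return q[0]/q[2]*f+m['cx'],q[1]/q[2]*f+m['cy']
def tri(r1,r2):
    (o1,d1),(o2,d2)=r1,r2
    t=np.linalg.lstsq(np.c_[d1,-d2],o2-o1,rcond=None)[0]; a=o1+t[0]*d1;b=o2+t[1]*d2
    return (a+b)/2,np.linalg.norm(a-b)
E
python3 - <<'E'
from h import *
np.set_printoptions(precision=4,suppress=True)
for n in ['scene','side','wrist']:
    s,im=snap(n,n+'0.png'); m=ctrl.camera_model(n); print(n,m)
print(ctrl.observe())
E
```

```text
pics
scene {'vfov': 47.90668372940345, 'cx': 278.5750314435911, 'cy': 211.44439354069942, 'cam_to_world': array([[ 0.816 ,  0.4852, -0.3141,  1.0292],
       [ 0.5779, -0.6729,  0.4618, -0.6775],
       [ 0.0127, -0.5583, -0.8295,  1.3134],
       [ 0.    ,  0.    ,  0.    ,  1.    ]])}
side {'vfov': 55.5189925685102, 'cx': 282.7878533908286, 'cy': 214.60387267691766, 'cam_to_world': array([[ 0.9902, -0.0913,  0.1059,  0.435 ],
       [-0.1393, -0.7087,  0.6916, -0.9157],
       [ 0.012 , -0.6996, -0.7144,  1.0306],
       [ 0.    ,  0.    ,  0.    ,  1.    ]])}
wrist {'vfov': 71.9144722866879, 'cx': 282.15618664414336, 'cy': 211.90883080905155, 'tool_from_camera': array([[ 0.0013, -0.3107,  0.9505, -0.1476],
       [ 1.    , -0.0013, -0.0018,  0.0007],
       [ 0.0018,  0.9505,  0.3107, -0.0791],
       [ 0.    ,  0.    ,  0.    ,  1.    ]])}
{'clock': 0.15, 'joint_positions': array([ 1.0364,  0.259 ,  0.021 ,  1.3337, -0.    ,  1.4182]), 'qvel': array([ 0.0025, -0.0015,  0.0017,  0.001 , -0.0019, -0.0013]), 'effort': array([  0.0024, -55.5968,  34.4664,   0.0113,  -0.0002,  -0.    ]), 'eef_pos': array([0.2048, 0.5102, 0.2264]), 'ee_rot': array([[-0.0005,  0.3726,  0.928 ],
       [-0.0008,  0.928 , -0.3726],
       [-1.    , -0.001 , -0.0001]]), 'ft_force': array([-0.203 , -0.759 ,  0.4362]), 'wrist_torque': array([ 0.0039,  0.0239, -0.0086]), 'opening': 1.0009332603376329}
```

View pics/scene0.png

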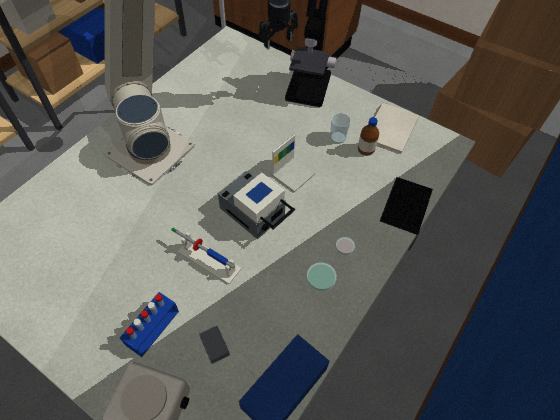

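View pics/side0.png

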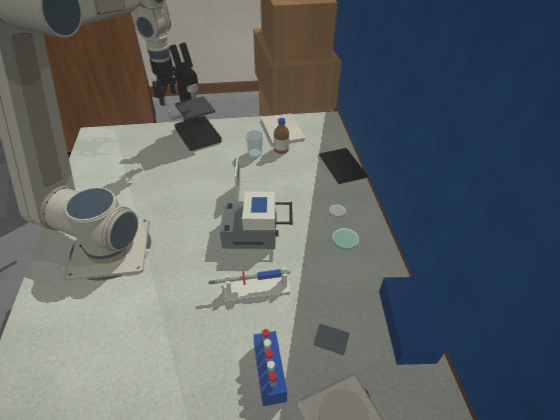

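View pics/wrist0.png

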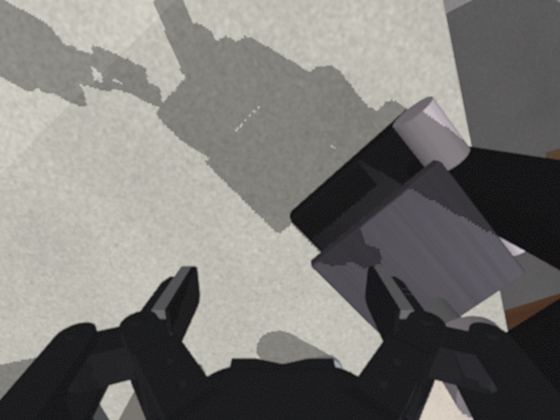

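The pictures show the heater near scene (258,200) and side (250,220). The rod is near scene (207,247) and side (255,277), and the card near scene (290,160) and side (238,180). I'll enlarge the area around them.

```bash
python3 - <<'E'
import cv2
a=cv2.imread('pics/scene0.png')[120:290,150:350]; cv2.imwrite('pics/sc_z.png',cv2.resize(a,None,fx=3.5,fy=3.5,interpolation=cv2.INTER_CUBIC)[:600])
a=cv2.imread('pics/side0.png')[140:310,190:390]; cv2.imwrite('pics/si_z.png',cv2.resize(a,None,fx=3.5,fy=3.5,interpolation=cv2.INTER_CUBIC)[:600])
E
```

```text
(no output)
```

View pics/sc_z.png

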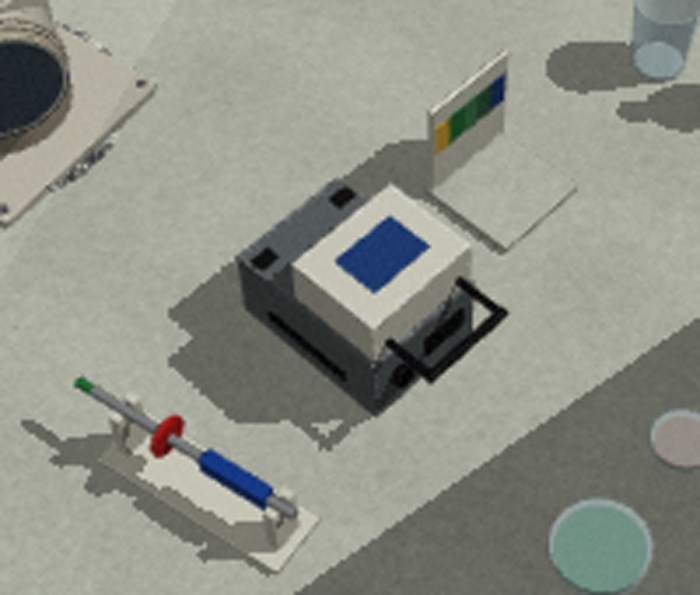

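View pics/si_z.png

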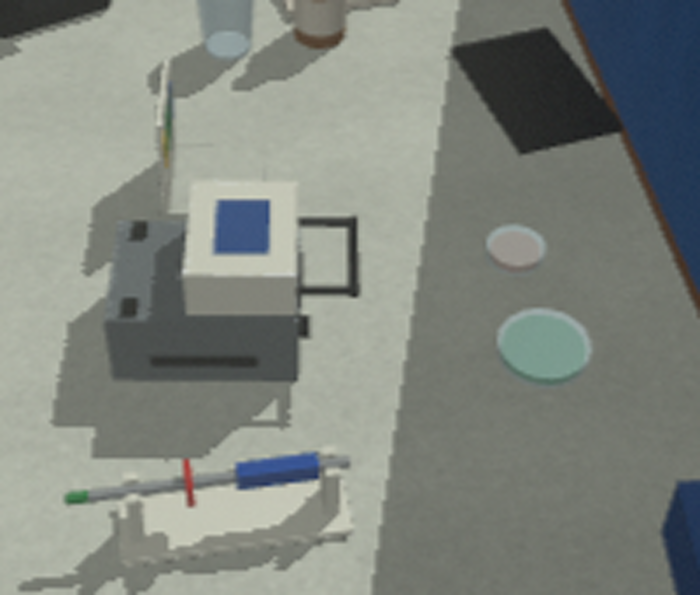

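```bash
cat > m1.py <<'E'
from h import *
np.set_printoptions(precision=4,suppress=True)
Z=lambda u,v:(150+(u-1.25)/3.5,120+(v-1.25)/3.5)
S=lambda u,v:(190+(u-1.25)/3.5,140+(v-1.25)/3.5)
P={'roof':[(293,262),(388,185),(470,245),(377,325)],'bar':[(505,314),(432,379)]}
Q={'roof':[(184,275),(190,182),(297,182),(298,275)],'bar':[(357,221),(357,294)]}
for k,z in(('roof',.142),('bar',.105)):
    A=[onz('scene',*Z(*p),z) for p in P[k]];B=[onz('side',*S(*p),z) for p in Q[k]]
    print(k,'scene\n',np.array(A),np.mean(A,0),'\nside\n',np.array(B),np.mean(B,0))
sc=cv2.imread('pics/scene0.png');si=cv2.imread('pics/side0.png')
def mask(im,col,box):
    h=cv2.cvtColor(im,cv2.COLOR_BGR2HSV); lo,hi=col; m=cv2.inRange(h,lo,hi); k=np.zeros_like(m);x0,y0,x1,y1=box;k[y0:y1,x0:x1]=m[y0:y1,x0:x1];return k
def cen(m):
    M=cv2.moments(m,True);return M['m10']/M['m00'],M['m01']/M['m00'],M['m00']
blue=((105,120,50),(130,255,255));green=((40,90,30),(85,255,200));red=((0,130,60),(8,255,255))
for nm,c,b1,b2 in(('handle',blue,(200,240,235,275),(250,262,275,285)),('patch',blue,(240,175,280,210),(240,190,275,220)),('tip',green,(168,224,180,235),(205,275,220,288)),('collar',red,(188,235,210,255),(238,265,250,290))):
    a=cen(mask(sc,c,b1));b=cen(mask(si,c,b2));print(nm,a,b,*tri(ray('scene',*a[:2]),ray('side',*b[:2])))
    for z in(.065,): print('   z65',onz('scene',*a[:2],z),onz('side',*b[:2],z))
# card band in scene
h=cv2.cvtColor(sc,cv2.COLOR_BGR2HSV)
m=cv2.inRange(h,(0,100,40),(180,255,255));m[:, :272]=0;m[:,298:]=0;m[:135]=0;m[166:]=0
c=cen(m);print('band',c,onz('scene',*c[:2],.085))
C=[(434,125),(434,155),(503,75),(505,100)]
for p,z in zip(C,(.105,.065,.105,.065)): print(onz('scene',*Z(*p),z))
for p,z in(((428,113),.13),((507,53),.13),((577,188),.01),((505,250),.01),((432,190),.01)): print('board',p,onz('scene',*Z(*p),z))
E
python3 m1.py
```

```text
roof scene
 [[ 0.4375 -0.0552  0.142 ]
 [ 0.4536  0.0623  0.142 ]
 [ 0.5522  0.0504  0.142 ]
 [ 0.5366 -0.0654  0.142 ]] [ 0.495 -0.002  0.142] 
side
 [[ 0.4404 -0.0549  0.142 ]
 [ 0.4544  0.0658  0.142 ]
 [ 0.5544  0.0531  0.142 ]
 [ 0.54   -0.0678  0.142 ]] [ 0.4973 -0.0009  0.142 ]
bar scene
 [[ 0.6057  0.0294  0.105 ]
 [ 0.5928 -0.0633  0.105 ]] [ 0.5992 -0.0169  0.105 ] 
side
 [[ 0.6093  0.0313  0.105 ]
 [ 0.5945 -0.0631  0.105 ]] [ 0.6019 -0.0159  0.105 ]
handle (216.79432624113474, 256.13475177304963, 141.0) (266.3478260869565, 273.9130434782609, 92.0) [ 0.4971 -0.2188  0.063 ] 0.005028539016304751
   z65 [ 0.4998 -0.2218  0.065 ] [ 0.4958 -0.2177  0.065 ]
patch (258.71985815602835, 192.11702127659575, 282.0) (258.9641025641026, 204.5025641025641, 195.0) [ 0.4971 -0.0054  0.1465] 0.00042798921486391554
   z65 [0.4598 0.0417 0.065 ] [0.503  0.0782 0.065 ]
tip (173.69230769230768, 229.53846153846155, 13.0) (211.57142857142858, 281.85714285714283, 14.0) [ 0.3359 -0.2297  0.0716] 0.00012302035633018988
   z65 [ 0.3323 -0.2273  0.065 ] [ 0.3352 -0.2249  0.065 ]
collar (196.77966101694915, 244.05084745762713, 59.0) (243.5, 277.5, 14.0) [ 0.4281 -0.228   0.0736] 0.00030329078948889196
   z65 [ 0.4241 -0.225   0.065 ] [ 0.428  -0.2217  0.065 ]
band (283.3380281690141, 152.48591549295776, 142.0) [0.4368 0.2143 0.085 ]
[0.4274 0.1704 0.105 ]
[0.4299 0.1673 0.065 ]
[0.4448 0.2621 0.105 ]
[0.4459 0.2667 0.065 ]
board (428, 113) [0.4267 0.1615 0.13  ]
board (507, 53) [0.4439 0.2685 0.13  ]
board (577, 188) [0.5449 0.2539 0.01  ]
board (505, 250) [0.5298 0.1475 0.01  ]
board (432, 190) [0.4283 0.1664 0.01  ]
```

Measured so far:
- **Heater:** yaw about -7.7°, bar middle at about (0.600, -0.016, 0.105). The bar and roof edges agree between the two views to 2-3 mm.
- **Rod:** handle at about (0.498, -0.220), nearly along x.
- **Card:** band middle at about (0.437, 0.214).

Next I move above the bar.

```bash

python3 -m handwheel '[[40,[0,-0.0227,0.0375],0],[40,[0,-0.0227,0.0375],0],[40,[0,-0.0227,0.0375],0],[40,[0,-0.0227,0.0375],0],[40,[0,-0.0227,0.0375],0]]' 40
python3 -m handwheel '[[40,[0,-0.0227,0.0375],0],[40,[0,-0.0227,0.0375],0],[40,[0,-0.0227,0.0375],0],[40,[0,-0.0227,0.0375],0],[40,[0,-0.0227,0.0375],0]]'
python3 -m handwheel '[[40,[0,-0.0227,0.0375],0],[40,[0,-0.0227,0.0375],0],[40,[0,-0.0227,0.0375],0],[40,[0,-0.0227,0.0375],0],[40,[0,-0.0227,0.0375],0]]'
python3 -m handwheel '[[40,[0,0,0],0.147],[40,[0,0,0],0.147],[40,[0,0,0],0.147],[40,[0,0,0],0.147],[40,[0,0,0],0.147]]'
python3 -m handwheel '[[40,[0,0,0],0.147],[40,[0,0,0],0.147],[40,[0,0,0],0.147],[40,[0,0,0],0.147],[40,[0,0,0],0]]'
python3 - <<'E'
from h import *
s,im=snap('wrist','w1.png');print(s['eef_pos'],s['ee_rot'],s['opening'],s['joint_positions'])
E
```

```text
clock: 0.65
eef_pos: [0.3372, 0.3337, 0.2268]
ee_rot: [[-0.0, 0.372, 0.928], [-0.0, 0.928, -0.372], [-1.0, -0.0, -0.0]]
ft_force: [0.9, 0.4, -0.1]
opening: 0.401
clock: 1.15
eef_pos: [0.469, 0.1583, 0.2268]
ee_rot: [[-0.0, 0.373, 0.928], [0.0, 0.928, -0.373], [-1.0, 0.0, -0.0]]
ft_force: [0.1, 0.9, -0.3]
opening: 0.399
clock: 1.65
eef_pos: [0.6008, -0.0168, 0.2266]
ee_rot: [[-0.0, 0.373, 0.928], [0.0, 0.928, -0.373], [-1.0, -0.0, -0.0]]
ft_force: [1.2, 1.2, -0.1]
opening: 0.403
clock: 2.15
eef_pos: [0.6, -0.0153, 0.2265]
ee_rot: [[-0.001, 0.901, 0.433], [0.0, 0.433, -0.901], [-1.0, -0.001, -0.0]]
ft_force: [0.2, 0.2, 0.5]
opening: 0.397
clock: 2.65
eef_pos: [0.6, -0.0151, 0.2266]
ee_rot: [[-0.001, 0.991, -0.136], [0.0, -0.136, -0.991], [-1.0, -0.001, -0.0]]
ft_force: [0.2, 0.2, 0.6]
opening: 0.401
[ 0.5999678  -0.01514316  0.22656943] [[-5.88961402e-04  9.90734165e-01 -1.35814088e-01]
 [ 1.29393357e-04 -1.35814035e-01 -9.90734339e-01]
 [-9.99999818e-01 -6.01077726e-04 -4.82051947e-05]] 0.4012484472578055 [-1.65001054e-01  3.46031072e-01  1.46638801e-01  1.37200627e+00
  3.08970643e-05  1.54203037e+00]
```

View pics/w1.png

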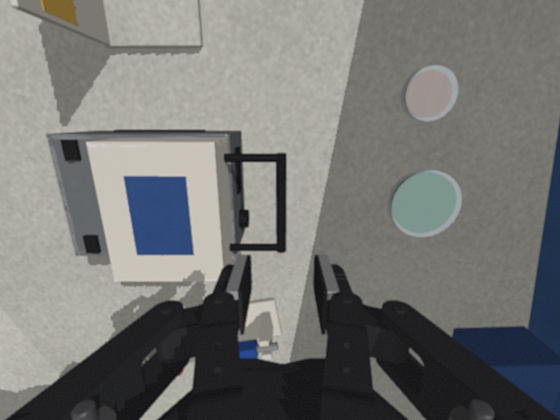

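```bash
cat > m2.py <<'E'
from h import *
np.set_printoptions(precision=4,suppress=True)
s=ctrl.observe(); im=cv2.imread('pics/w1.png'); g=im.max(2)
# bar centreline
L=[]
for v in range(165,242,4):
    r=g[v,265:300]; k=np.where(r<60)[0]+265
    L.append(((k.min()+k.max())/2,v,k.max()-k.min()+1))
L=np.array(L); print(L[:,0],L[:,2])
print(onz('wrist',L[0,0],165,.105,s),onz('wrist',L[-1,0],L[-1,1],.105,s))
a=onz('wrist',281.5,157.5,.105,s);b=onz('wrist',281.5,247.5,.105,s)
print('arm mids',a,b,'mid',(a+b)/2)
# roof corners at .142
C=[(90,143),(215,139),(223,281),(114,282)]
R=np.array([onz('wrist',*c,.142,s) for c in C]);print(R,R.mean(0))
for i in range(4): d=R[(i+1)%4]-R[i];print(np.linalg.norm(d),np.degrees(np.arctan2(d[1],d[0])))
# card: base front edge (110..200,46)
for p in((108,46),(201,46),(199,0)):print('card',onz('wrist',*p,.01,s))
E
python3 m2.py
```

```text
[281.  281.  281.  281.  280.5 280.5 280.5 280.5 280.5 280.5 280.5 280.5
 280.5 280.5 280.5 280.5 280.5 280.5 280.5 280.5] [9. 9. 9. 9. 8. 8. 8. 8. 8. 8. 8. 8. 8. 8. 8. 8. 8. 8. 8. 8.]
[0.6044 0.0223 0.105 ] [ 0.5936 -0.0538  0.105 ]
arm mids [0.6058 0.0291 0.105 ] [ 0.5937 -0.0611  0.105 ] mid [ 0.5997 -0.016   0.105 ]
[[ 0.4593  0.0649  0.142 ]
 [ 0.557   0.0549  0.142 ]
 [ 0.5385 -0.0701  0.142 ]
 [ 0.4392 -0.058   0.142 ]] [ 0.4985 -0.0021  0.142 ]
0.09816218818007878 -5.822448716256072
0.1264265604273079 -98.4172705745245
0.1000198266699272 173.0008992453429
0.1244728310351586 80.69538187245904
card [0.4286 0.1644 0.01  ]
card [0.5313 0.1507 0.01  ]
card [0.5387 0.1936 0.01  ]
```

The wrist view puts the bar middle at (0.5995, -0.016), within 1 mm of the TCP, and the yaw matches. I'll descend and pinch it.

```bash

python3 -m handwheel '[[40,[0.04,0,0],0],[40,[0.04,0,0],0],[40,[0.03,0,0],0],[40,[0.0115,0,0],0],[40,[0,0,0],0]]' 25
python3 -m handwheel '[[0,[0,0,0],0],[0,[0,0,0],0],[0,[0,0,0],0],[0,[0,0,0],0],[0,[0,0,0],0]]' 25
python3 - <<'E'
from h import *
snap('wrist','w2.png');snap('scene','s2.png')
b=np.array([.152,.015]);
p=b
for k in range(1,17):
    a=min(k*.1,1.571);q=np.array([b[0]*np.cos(a)-b[1]*np.sin(a),b[0]*np.sin(a)+b[1]*np.cos(a)]);d=q-p;p=q
    print(round(a,2),'tool dx',round(-d[1],4),'dy',round(d[0],4))
E
```

```text
clock: 3.2
eef_pos: [0.5994, -0.0151, 0.1042]
ee_rot: [[-0.003, 0.991, -0.131], [0.0, -0.131, -0.991], [-1.0, -0.003, -0.0]]
ft_force: [0.6, -0.3, 0.3]
opening: 0.4
clock: 3.7
eef_pos: [0.6002, -0.0152, 0.1059]
ee_rot: [[0.001, 0.991, -0.133], [-0.0, -0.133, -0.991], [-1.0, 0.001, 0.0]]
ft_force: [0.6, -0.2, 0.5]
opening: 0.001
0.1 tool dx -0.0151 dy -0.0023
0.2 tool dx -0.0148 dy -0.0038
0.3 tool dx -0.0144 dy -0.0052
0.4 tool dx -0.0138 dy -0.0066
0.5 tool dx -0.013 dy -0.008
0.6 tool dx -0.0122 dy -0.0092
0.7 tool dx -0.0112 dy -0.0104
0.8 tool dx -0.0101 dy -0.0115
0.9 tool dx -0.0089 dy -0.0124
1.0 tool dx -0.0076 dy -0.0132
1.1 tool dx -0.0063 dy -0.0139
1.2 tool dx -0.0048 dy -0.0145
1.3 tool dx -0.0034 dy -0.0149
1.4 tool dx -0.0019 dy -0.0152
1.5 tool dx -0.0003 dy -0.0153
1.57 tool dx 0.0007 dy -0.0108
```

View pics/w2.png

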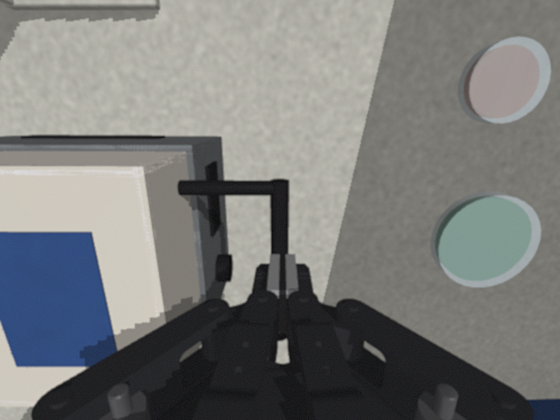

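```bash
python3 - <<'E'
import cv2,numpy as np
a=cv2.imread('pics/s2.png')[120:260,190:340]; b=cv2.imread('pics/w2.png')[170:400,180:400]
a=cv2.resize(a,(400,400),interpolation=2);b=cv2.resize(b,(400,400),interpolation=2); cv2.imwrite('pics/z2.png',np.hstack([a,b]))
E
```

```text
(no output)
```

View pics/z2.png

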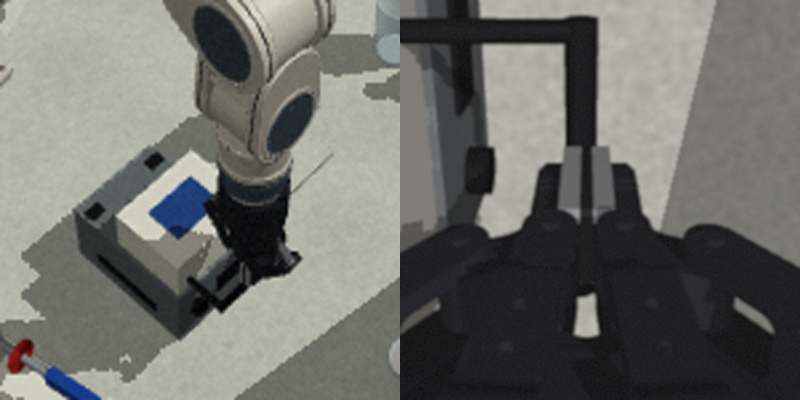

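```bash
python3 - <<'E'
from h import *
s=ctrl.observe();p=np.array(s['eef_pos']);R=np.array(s['ee_rot'])
print(p,s['opening'])
for d in (0,.019): print(d,proj('wrist',p+R[:,0]*d,s),proj('scene',p+R[:,0]*d),proj('side',p+R[:,0]*d))
for yy in(.041,.0):
  c=np.array([.5995,-.016,.105])+np.array([.1374,.9905,0])*yy; print(proj('wrist',c,s))
E
python3 -m handwheel '[[0,[-0.01,0,0],0],[0,[0,0,0],0]]'
python3 - <<'E'
from h import *
s,a=snap('wrist','w3.png');s,b=snap('side','si3.png');s,c=snap('scene','s3.png');cv2.imwrite('pics/z3.png',np.hstack([cv2.resize(a[170:400,180:400],(400,400)),cv2.resize(b[170:290,200:320],(400,400),interpolation=2)]))
E
```

```text
[ 0.60014639 -0.01521329  0.10564292] 0.003092259649146154
0 (np.float64(281.258576491986), np.float64(264.6650595969327)) (np.float64(284.2101780494756), np.float64(218.1628691786968)) (np.float64(291.0831767731812), np.float64(212.71703945507093))
0.019 (np.float64(281.3320269662412), np.float64(250.12413084247225)) (np.float64(284.0724948289565), np.float64(221.53078104136762)) (np.float64(290.9308758349293), np.float64(216.77056590248716))
(np.float64(280.34021893345425), np.float64(196.36388834626774))
(np.float64(280.3315896041087), np.float64(265.47289350648026))
clock: 4.0
eef_pos: [0.6007, -0.0153, 0.1169]
ee_rot: [[0.002, 0.991, -0.134], [-0.0, -0.134, -0.991], [-1.0, 0.002, 0.0]]
ft_force: [0.6, -1.7, 0.3]
opening: 0.002
```

View pics/z3.png

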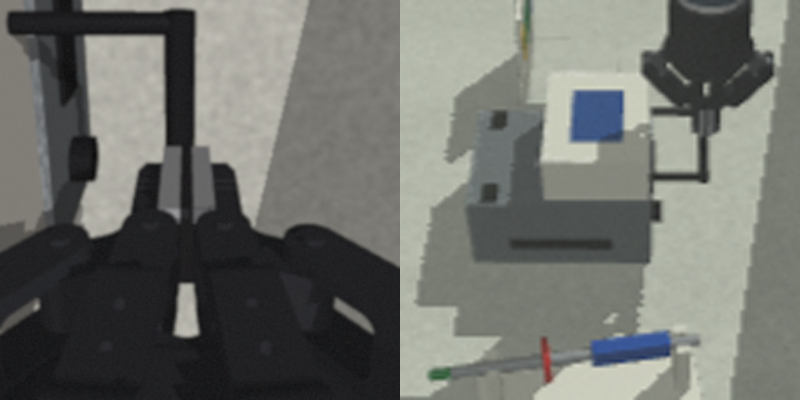

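```bash
python3 - <<'E'
from h import *
s=ctrl.observe()
c=np.array([.5995,-.016,.105])+np.array([.1374,.9905,0])*.046
for dz in(0,.011): print(dz,proj('wrist',c+[0,0,dz],s))
im=cv2.imread('pics/w3.png').max(2)
print([int(v) for v in range(160,215) if im[v,278:282].mean()<60][:2])
im=cv2.imread('pics/w2.png').max(2)
print([int(v) for v in range(160,215) if im[v,278:282].mean()<60][:2])
E
```

```text
0 (np.float64(280.4354272843155), np.float64(183.0926283899349))
0.011 (np.float64(280.3352865556228), np.float64(187.66967634774093))
[176, 177]
[180, 181]
```

The fingers read shut and the bar did not rise, so they didn't catch it. I'll open, look, and check the bar's true height by two-view triangulation.

```bash
python3 -m handwheel '[[30,[0,0,0],0],[30,[0,0,0],0],[30,[0,0,0],0]]'
python3 - <<'E'
from h import *
np.set_printoptions(precision=4,suppress=True)
s,a=snap('wrist','w4.png');s,b=snap('side','si4.png');print(s['opening'],s['eef_pos'])
cv2.imwrite('pics/z4.png',np.hstack([cv2.resize(a[170:400,180:400],(400,400)),cv2.resize(b[170:290,200:320],(400,400),interpolation=2)]))
Z=lambda u,v:(150+(u-1.25)/3.5,120+(v-1.25)/3.5)
S=lambda u,v:(190+(u-1.25)/3.5,140+(v-1.25)/3.5)
for p,q in(((505,314),(357,221)),((432,379),(357,294))): print(tri(ray('scene',*Z(*p)),ray('side',*S(*q))))
# wrist(w1) corner vs scene corners
s1=dict(eef_pos=[.59997,-.01514,.22657],ee_rot=[[-5.9e-4,.990734,-.135814],[1.3e-4,-.135814,-.990734],[-1,-6e-4,-5e-5]])
for p,q,r in(((505,314),(357,221),(281.5,157.5)),((432,379),(357,294),(281.5,247.5))):
    print('ws',tri(ray('scene',*Z(*p)),ray('wrist',*r,s1)),'wd',tri(ray('side',*S(*q)),ray('wrist',*r,s1)))
E
```

```text
clock: 4.45
eef_pos: [0.6, -0.0152, 0.1152]
ee_rot: [[-0.0, 0.991, -0.134], [0.0, -0.134, -0.991], [-1.0, -0.0, -0.0]]
ft_force: [-0.5, 1.0, -0.8]
opening: 0.299
0.3016302724810534 [ 0.6    -0.0152  0.1152]
(array([0.608 , 0.0255, 0.111 ]), np.float64(0.0006204594058468314))
(array([ 0.5939, -0.0648,  0.1074]), np.float64(0.0007654291091700235))
ws (array([0.6059, 0.0291, 0.1055]), np.float64(0.00016510222788995892)) wd (array([0.6075, 0.0291, 0.1074]), np.float64(0.002838711906389727))
ws (array([ 0.5927, -0.0621,  0.103 ]), np.float64(0.0012291806273478708)) wd (array([ 0.594 , -0.0617,  0.1037]), np.float64(0.0014287785690328043))
```

View pics/z4.png

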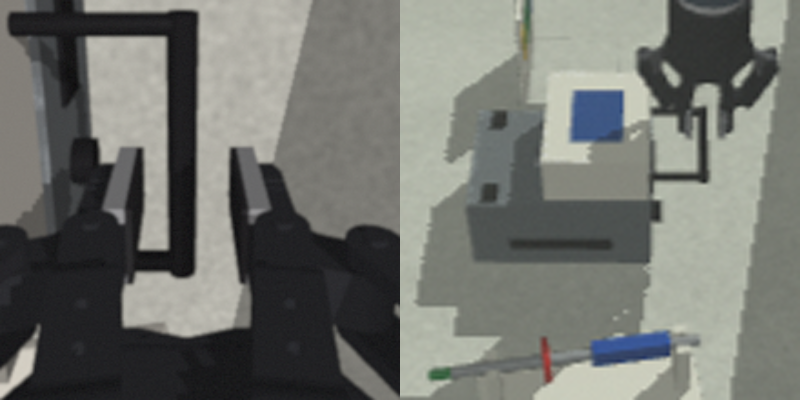

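```bash
python3 -m handwheel '[[30,[0.018,0,0],0],[30,[0,0,0],0],[20,[0,0,0],0],[14,[0,0,0],0],[14,[0,0,0],0]]' 30
python3 - <<'E'
from h import *
s,a=snap('wrist','w5.png');print(s['opening'],s['ft_force'])
E
python3 -m handwheel '[[8,[0,0,0],0],[8,[0,0,0],0],[8,[0,0,0],0]]' 30
python3 - <<'E'
from h import *
s,b=snap('wrist','w6.png');print(s['opening'],s['ft_force']);a=cv2.imread('pics/w5.png')
cv2.imwrite('pics/z5.png',np.hstack([cv2.resize(a[170:400,180:400],(400,400)),cv2.resize(b[170:400,180:400],(400,400))]))
E
```

```text
clock: 5.05
eef_pos: [0.5996, -0.0151, 0.0977]
ee_rot: [[-0.001, 0.991, -0.134], [0.0, -0.134, -0.991], [-1.0, -0.001, 0.0]]
ft_force: [-3.6, 0.3, 0.3]
opening: 0.14
0.13971278271186613 [-3.56281726  0.2792283   0.31709604]
clock: 5.4
eef_pos: [0.5987, -0.015, 0.0977]
ee_rot: [[-0.002, 0.991, -0.134], [0.0, -0.134, -0.991], [-1.0, -0.002, 0.0]]
ft_force: [-9.4, 1.0, 4.7]
opening: 0.099
0.09915438270608994 [-9.3923978   1.00976338  4.6971566 ]
```

View pics/z5.png

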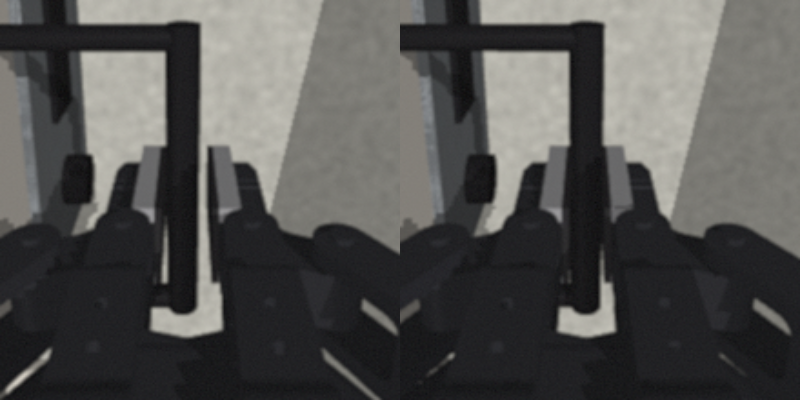

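The bar now sits between the pads, with the opening held at 0.10. I'll swing the hood along its arc.

```bash
python3 -m handwheel '[[7,[-0.0151,-0.0023,0],0],[7,[-0.0148,-0.0038,0],0],[7,[-0.0144,-0.0052,0],0]]' 30
python3 - <<'E'
from h import *
s,b=snap('wrist','w7.png');print(s['opening'],s['ft_force']);s,a=snap('scene','s7.png')
cv2.imwrite('pics/z7.png',np.hstack([cv2.resize(a[120:260,190:340],(400,400)),cv2.resize(b[170:400,180:400],(400,400))]))
E
```

```text
clock: 5.75
eef_pos: [0.5881, -0.0135, 0.1419]
ee_rot: [[-0.002, 0.991, -0.134], [0.0, -0.134, -0.991], [-1.0, -0.002, -0.0]]
ft_force: [-3.5, 2.0, -4.4]
opening: 0.099
0.09938273989710811 [-3.52885241  2.00827007 -4.43494666]
```

View pics/z7.png

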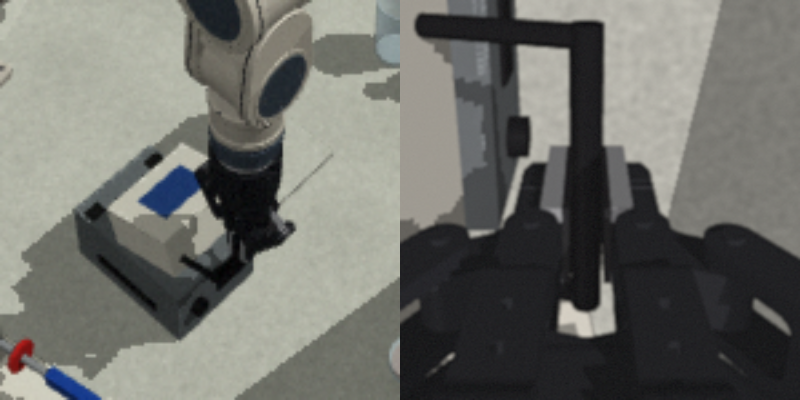

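The hood is rising with the bar held. I'll continue along the arc.

```bash
python3 -m handwheel '[[7,[-0.0138,-0.0066,0],0],[7,[-0.0130,-0.0080,0],0],[7,[-0.0122,-0.0092,0],0],[7,[-0.0112,-0.0104,0],0],[7,[-0.0101,-0.0115,0],0]]' 30
python3 -m handwheel '[[7,[-0.0089,-0.0124,0],0],[7,[-0.0076,-0.0132,0],0],[7,[-0.0063,-0.0139,0],0],[7,[-0.0048,-0.0145,0],0],[7,[-0.0034,-0.0149,0],0]]' 30
python3 - <<'E'
from h import *
s,b=snap('wrist','w8.png');print(s['opening'],s['ft_force']);s,a=snap('scene','s8.png')
cv2.imwrite('pics/z8.png',np.hstack([cv2.resize(a[100:260,170:340],(400,400)),cv2.resize(b,(400,400))]))
E
```

```text
clock: 6.35
eef_pos: [0.5441, -0.0075, 0.2042]
ee_rot: [[0.004, 0.991, -0.134], [-0.0, -0.134, -0.991], [-1.0, 0.004, -0.0]]
ft_force: [4.1, 0.9, 3.7]
opening: 0.09
clock: 6.85
eef_pos: [0.4775, 0.0016, 0.2375]
ee_rot: [[0.011, 0.991, -0.133], [-0.001, -0.133, -0.991], [-1.0, 0.011, -0.0]]
ft_force: [5.8, 2.6, 26.4]
opening: 0.076
0.07589504258827455 [ 5.77939561  2.55193265 26.42598657]
```

View pics/z8.png

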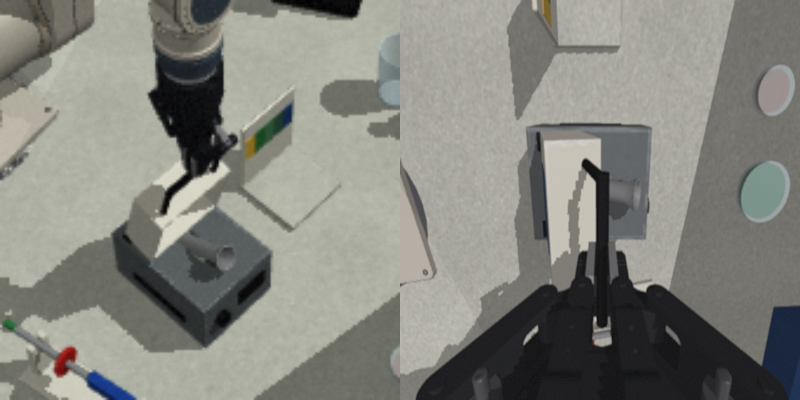

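```bash
python3 - <<'E'
from h import *
s=ctrl.observe();print(s['opening'],s['ft_force'],s['eef_pos'],s['wrist_torque'],s['effort'])
a=cv2.imread('pics/w8.png');b=cv2.imread('pics/s8.png')
cv2.imwrite('pics/z9.png',np.hstack([cv2.resize(a[140:400,200:400],(400,520),interpolation=2),cv2.resize(b[90:200,215:300],(400,520),interpolation=2)]))
E
```

```text
0.0788453743820438 [ 5.67736109  1.73717762 23.09354073] [0.47612709 0.00176179 0.23781446] [ 0.42909486 -1.07743105  0.04078687] [-8.65023304e-01 -3.56761479e+01  2.32436264e+01  1.84723556e+00
 -8.20943601e-01 -1.07686414e-02]
```

View pics/z9.png

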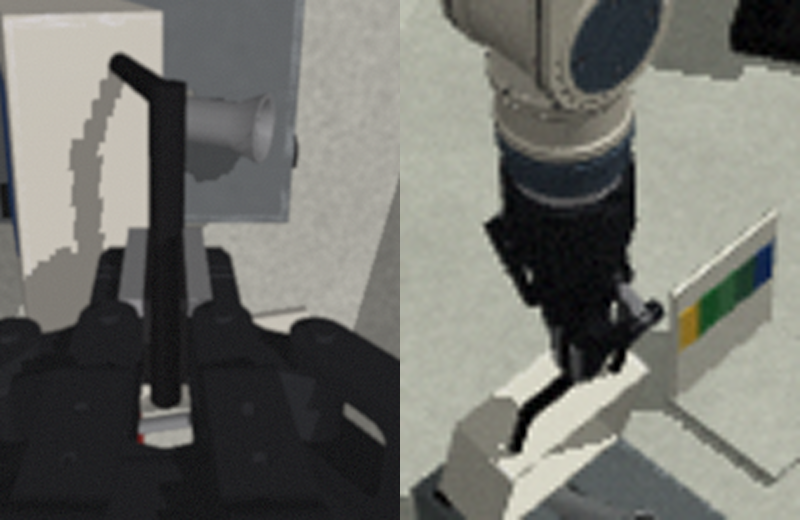

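```bash
python3 -m handwheel '[[7,[-0.003,0,0],0],[7,[-0.002,0,0],0]]' 30
python3 - <<'E'
from h import *
s=ctrl.observe();print(s['wrist_torque'])
E
```

```text
clock: 7.15
eef_pos: [0.4749, 0.0018, 0.2395]
ee_rot: [[0.002, 0.991, -0.134], [-0.0, -0.134, -0.991], [-1.0, 0.002, -0.0]]
ft_force: [-0.3, 1.4, 1.1]
opening: 0.066
[ 0.2712969  -0.05639205 -0.04109232]
```

```bash
python3 -m handwheel '[[7,[0.0,-0.012,0],0],[7,[0.0,-0.012,0],0],[7,[0.0,-0.008,0],0],[7,[0,0,0],0]]' 30
python3 - <<'E'
from h import *
s,b=snap('wrist','w10.png');print(s['opening'],s['ft_force']);s,a=snap('scene','s10.png')
cv2.imwrite('pics/z10.png',np.hstack([cv2.resize(a[90:260,170:340],(400,400)),cv2.resize(b,(400,400))]))
E
```

```text
clock: 7.55
eef_pos: [0.4436, 0.0059, 0.241]
ee_rot: [[0.006, 0.991, -0.134], [-0.001, -0.134, -0.991], [-1.0, 0.006, 0.0]]
ft_force: [-0.0, 1.0, 23.5]
opening: 0.072
0.0723319921279335 [-0.03029772  1.04973741 23.51875171]
```

View pics/z10.png

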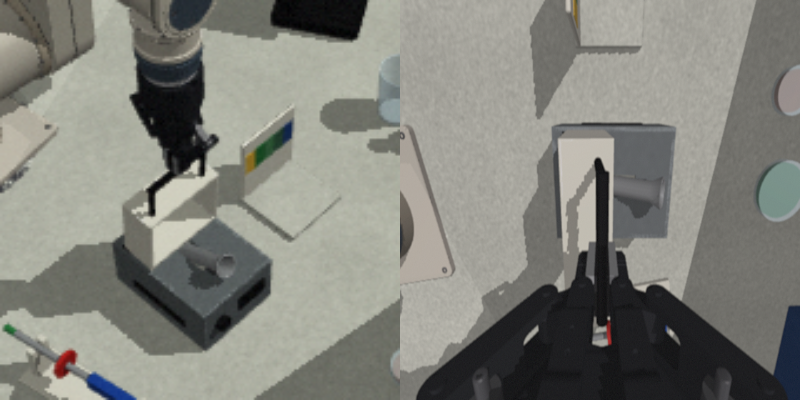

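```bash
python3 -m handwheel '[[7,[-0.004,0,0],0],[7,[0.0,-0.007,0],0],[7,[0,-0.006,0],0],[7,[0,0,0],0],[7,[0,0,0],0]]' 30
python3 - <<'E'
from h import *
s,a=snap('scene','s11.png');s,b=snap('side','si11.png')
cv2.imwrite('pics/z11.png',np.hstack([cv2.resize(a[90:260,170:340],(400,400)),cv2.resize(b[130:270,190:330],(400,400))]))
E
```

```text
clock: 8.15
eef_pos: [0.4306, 0.0076, 0.2425]
ee_rot: [[0.002, 0.991, -0.134], [-0.001, -0.134, -0.991], [-1.0, 0.002, 0.0]]
ft_force: [1.4, 0.2, 6.9]
opening: 0.067
```

View pics/z11.png

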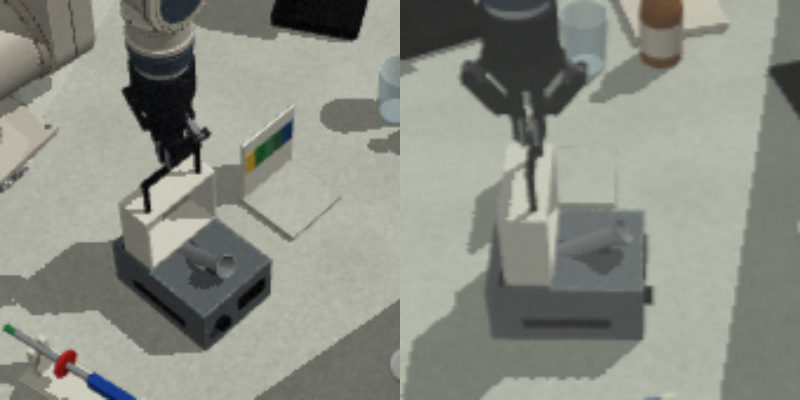

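```bash
python3 -m handwheel '[[7,[0,-0.004,0],0],[7,[0,0,0],0]]'
python3 -m handwheel '[[12,[0,0,0],0],[18,[0,0,0],0],[28,[0,0,0],0],[28,[0,0,0],0]]'
python3 - <<'E'
from h import *
s,a=snap('scene','s12.png');s,b=snap('wrist','w12.png');print(s['opening'])
cv2.imwrite('pics/z12.png',np.hstack([cv2.resize(a[90:260,170:340],(400,400)),cv2.resize(b,(400,400))]))
E
```

```text
clock: 8.45
eef_pos: [0.4271, 0.008, 0.2427]
ee_rot: [[0.003, 0.991, -0.134], [-0.001, -0.134, -0.991], [-1.0, 0.003, 0.0]]
ft_force: [3.6, -0.6, 7.0]
opening: 0.074
clock: 8.85
eef_pos: [0.4264, 0.0081, 0.2428]
ee_rot: [[0.002, 0.991, -0.134], [-0.001, -0.134, -0.991], [-1.0, 0.002, 0.001]]
ft_force: [-0.2, -0.0, 12.3]
opening: 0.28
0.27537932941547444
```

View pics/z12.png

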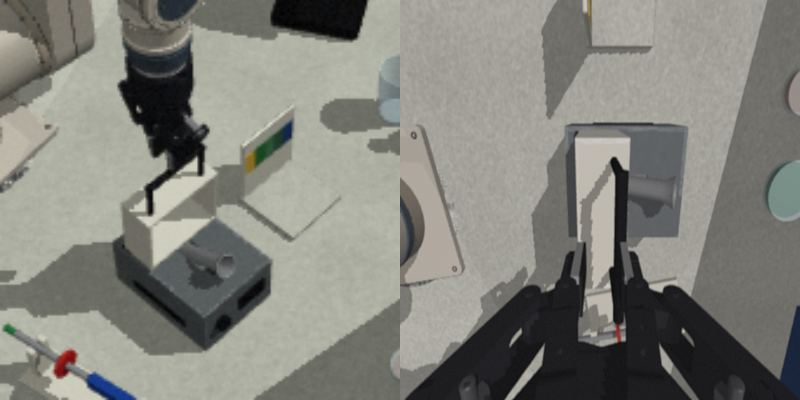

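```bash
python3 -m handwheel '[[30,[-0.01,0,0],0],[30,[-0.01,0,0],0],[30,[-0.02,0,0],0],[30,[-0.03,0,0],0],[30,[-0.02,0,0],0]]'
python3 - <<'E'
from h import *
s,a=snap('scene','s13.png');s,b=snap('wrist','w13.png');s,c=snap('side','si13.png');print(s['opening'])
cv2.imwrite('pics/z13.png',np.hstack([cv2.resize(a[90:260,170:340],(400,400)),cv2.resize(c[130:270,190:330],(400,400))]))
E
```

```text
clock: 9.45
eef_pos: [0.4264, 0.0082, 0.3339]
ee_rot: [[0.001, 0.991, -0.134], [-0.0, -0.134, -0.991], [-1.0, 0.001, 0.0]]
ft_force: [0.2, -0.7, 0.3]
opening: 0.3
0.3030184088524535
```

View pics/z13.png

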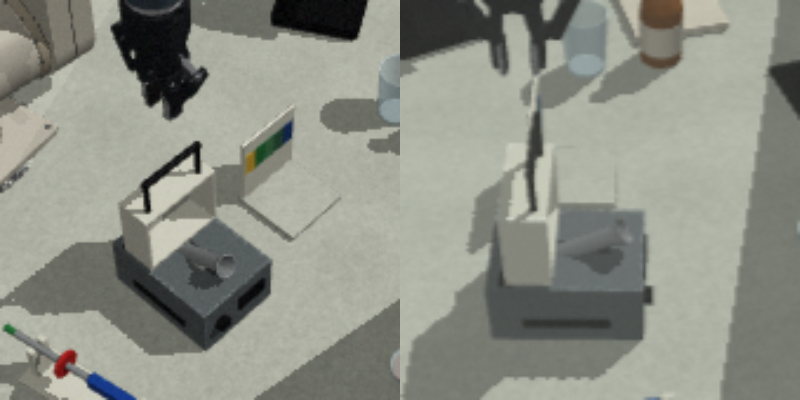

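View pics/w13.png

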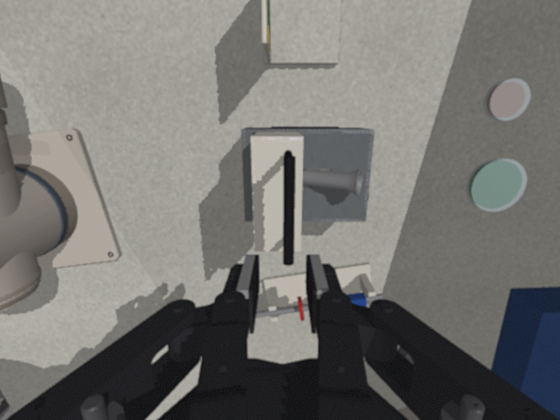

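```bash
python3 - <<'E'
from h import *
np.set_printoptions(precision=4,suppress=True)
s=ctrl.observe()
print('bar',onz('wrist',289,208,.242,s),onz('wrist',289,155,.242,s),onz('wrist',289.5,262,.242,s))
a=cv2.imread('pics/s13.png')[190:225,240:280];b=cv2.imread('pics/w13.png')[110:240,235:385];c=cv2.imread('pics/si13.png')[190:225,240:280]
cv2.imwrite('pics/z14.png',np.vstack([np.hstack([cv2.resize(a,(400,350),interpolation=2),cv2.resize(c,(400,350),interpolation=2)])]))
cv2.imwrite('pics/z15.png',cv2.resize(b,None,fx=4.5,fy=4.5,interpolation=2))
E
```

```text
bar [0.4342 0.0126 0.242 ] [0.44   0.0575 0.242 ] [ 0.428 -0.039  0.242]
```

View pics/z14.png

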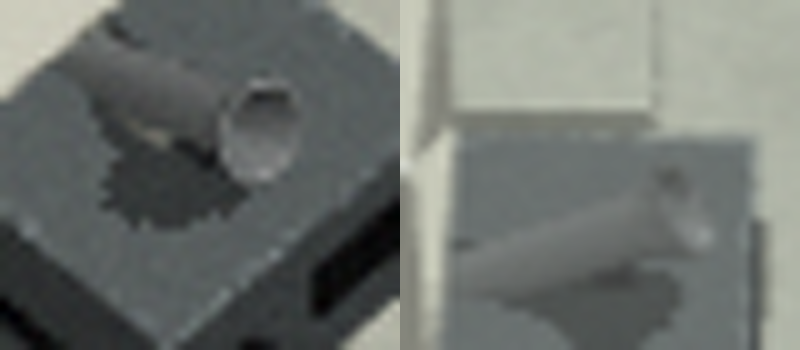

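View pics/z15.png

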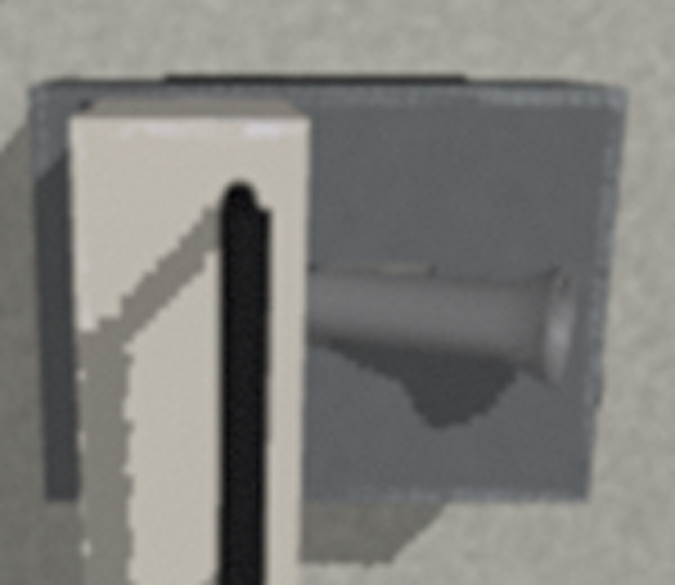

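```bash
python3 - <<'E'
from h import *
np.set_printoptions(precision=4,suppress=True)
s=ctrl.observe()
sc,sd,w=(266.15,203.15),(268.55,210.75),(359.8,182.)
for n,p in(('scene',sc),('side',sd),('wrist',w)):print(n,onz(n,*p,.115,s))
print(tri(ray('scene',*sc),ray('side',*sd)),tri(ray('scene',*sc),ray('wrist',*w,s)),tri(ray('side',*sd),ray('wrist',*w,s)))
# deck corners z=.085 in wrist zoom
for p in((627,90),(587,500),(32,88),(45,500)):
    print('deck',onz('wrist',235+p[0]/4.5,110+p[1]/4.5,.085,s))
E
```

```text
scene [ 0.5264 -0.0076  0.115 ]
side [ 0.5274 -0.0061  0.115 ]
wrist [ 0.5269 -0.0049  0.115 ]
(array([ 0.5272, -0.0087,  0.1173]), np.float64(0.0003913320453470365)) (array([ 0.5265, -0.0059,  0.1133]), np.float64(0.0020467350910184055)) (array([ 0.5273, -0.0051,  0.1139]), np.float64(0.0003484924581048868))
deck [0.5568 0.0548 0.085 ]
deck [ 0.5393 -0.0716  0.085 ]
deck [0.3845 0.0789 0.085 ]
deck [ 0.3658 -0.0477  0.085 ]
```

Hood open and bar at its open position: (0.434, 0.01) against an expected (0.434, 0.007). The tube mouth is at (0.527, -0.006, 0.115), and three views agree. Next I go over the rod.

```bash

python3 -m handwheel '[[40,[0,0.017,0.036],-0.145],[40,[0,0.017,0.036],0],[40,[0,0.017,0.036],0],[40,[0,0.017,0.036],0],[40,[0,0.017,0.036],0]]'
python3 -m handwheel '[[40,[0,0,0],-0.145],[40,[0,0,0],-0.145],[40,[0,0,0],-0.145],[40,[0,0,0],-0.145],[40,[0,0,0],-0.145]]'
python3 -m handwheel '[[40,[0,0,0],-0.145],[40,[0,0,0],-0.145],[40,[0,0,0],-0.145],[40,[0,0,0],-0.145],[40,[0,0,0],-0.145]]'
python3 -m handwheel '[[40,[0.03,0,0],-0.145],[40,[0.04,0,0],0],[40,[0.04,0,0],0],[40,[0,0,0],0]]'
python3 - <<'E'
from h import *
s,b=snap('wrist','w16.png');print(s['eef_pos'],s['ee_rot'],s['joint_positions'])
E
```

```text
clock: 10.1
eef_pos: [0.5075, -0.1736, 0.3309]
ee_rot: [[-0.002, 1.0, 0.007], [0.001, 0.007, -1.0], [-1.0, -0.002, -0.001]]
ft_force: [0.0, 0.2, 0.5]
opening: 0.401
clock: 10.6
eef_pos: [0.5071, -0.1721, 0.3307]
ee_rot: [[-0.002, 0.74, 0.673], [0.001, 0.673, -0.74], [-1.0, -0.001, -0.002]]
ft_force: [0.8, -0.1, 0.7]
opening: 0.403
clock: 11.1
eef_pos: [0.5071, -0.172, 0.3308]
ee_rot: [[-0.002, 0.108, 0.994], [0.001, 0.994, -0.107], [-1.0, 0.001, -0.002]]
ft_force: [0.3, 0.3, 0.5]
opening: 0.405
clock: 11.5
eef_pos: [0.5045, -0.1707, 0.2165]
ee_rot: [[-0.009, -0.031, 0.999], [0.005, 0.999, 0.031], [-1.0, 0.005, -0.009]]
ft_force: [-0.2, 1.2, -0.7]
opening: 0.401
[ 0.50451374 -0.17067659  0.21645333] [[-0.00945778 -0.03118187  0.99946898]
 [ 0.00496212  0.99949991  0.03122979]
 [-0.99994296  0.00525485 -0.00929832]] [-4.83826357e-01  2.39337415e-01 -3.14136212e-02  1.31072595e+00
 -6.89994343e-06 -5.15038109e-01]
```

View pics/w16.png

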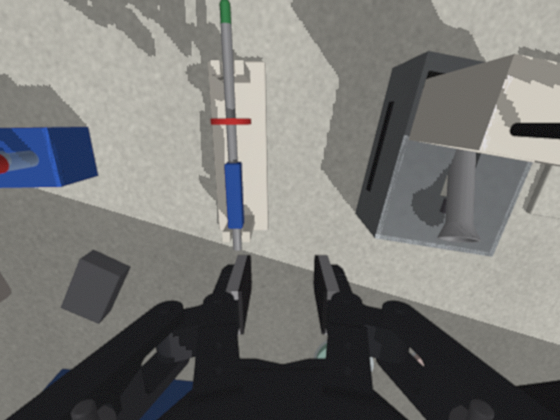

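```bash
python3 - <<'E'
from h import *
np.set_printoptions(precision=4,suppress=True)
s=ctrl.observe()
im=cv2.imread('pics/w16.png');h=cv2.cvtColor(im,cv2.COLOR_BGR2HSV)
m=cv2.inRange(h,(105,120,50),(130,255,255));m[:,:200]=0;m[:,260:]=0;m[:140]=0;m[240:]=0
p=cv2.findNonZero(m);print(cv2.boundingRect(p),cv2.minAreaRect(p))
x,y,w,hh=cv2.boundingRect(p)
for v in(y+8,y+hh-8):
    k=np.where(m[v])[0];print(v,k.min(),k.max());L,R=onz('wrist',k.min(),v,.075,s),onz('wrist',k.max()+1,v,.075,s);print(L,R,R-L)
g=cv2.inRange(h,(40,90,30),(85,255,200));g[:,:210]=0;g[:,245:]=0;g[40:]=0
M=cv2.moments(g,True);c=(M['m10']/M['m00'],M['m01']/M['m00']);print('green',c,onz('wrist',*c,.065,s))
r=cv2.inRange(h,(0,130,60),(8,255,255))|cv2.inRange(h,(172,130,60),(180,255,255));r[:,:205]=0;r[:,255:]=0;r[:110]=0;r[132:]=0
print('collar',cv2.boundingRect(cv2.findNonZero(r)));M=cv2.moments(r,True);c=(M['m10']/M['m00'],M['m01']/M['m00']);print(onz('wrist',*c,.065,s),onz('wrist',*c,.085,s))
print('ends',onz('wrist',233,y,.075,s),onz('wrist',236,y+hh,.075,s),onz('wrist',236,y+hh,.055,s))
for v in(60,90,140,150,238,244): 
    print(v,im[v,218:248].max(1).tolist())
E
```

```text
(225, 163, 19, 66) ((233.88560485839844, 195.47817993164062), (65.63079071044922, 15.767212867736816), 86.76029968261719)
171 225 240
[ 0.4798 -0.2301  0.075 ] [ 0.4793 -0.2138  0.075 ] [-0.0005  0.0163  0.    ]
221 228 243
[ 0.5337 -0.2285  0.075 ] [ 0.5332 -0.2113  0.075 ] [-0.0005  0.0172  0.    ]
green (224.79899497487438, 11.035175879396984) [ 0.3369 -0.2277  0.065 ]
collar (211, 118, 39, 7)
[ 0.4311 -0.2254  0.065 ] [ 0.4309 -0.222   0.085 ]
ends [ 0.4714 -0.2218  0.075 ] [ 0.5426 -0.2201  0.075 ] [ 0.5504 -0.2233  0.055 ]
60 [175, 150, 131, 122, 110, 108, 123, 135, 143, 148, 143, 137, 129, 120, 109, 119, 154, 182, 186, 183, 183, 182, 183, 184, 177, 156, 133, 130, 128, 128]
90 [146, 144, 146, 146, 146, 135, 114, 113, 125, 137, 143, 144, 139, 130, 122, 118, 163, 207, 215, 212, 211, 211, 211, 212, 211, 212, 211, 212, 212, 211]
140 [145, 144, 145, 144, 143, 147, 176, 205, 186, 132, 117, 129, 140, 145, 142, 138, 127, 117, 136, 181, 209, 213, 211, 210, 212, 212, 213, 212, 211, 211]
150 [144, 144, 142, 142, 142, 146, 175, 208, 201, 158, 115, 121, 134, 140, 144, 140, 133, 123, 125, 167, 208, 213, 212, 212, 212, 211, 211, 211, 212, 212]
238 [182, 179, 178, 176, 188, 205, 209, 208, 208, 210, 207, 187, 153, 140, 133, 114, 124, 137, 148, 157, 150, 128, 114, 150, 198, 211, 210, 209, 209, 210]
244 [122, 124, 124, 125, 138, 149, 155, 161, 173, 178, 184, 189, 188, 187, 163, 122, 118, 134, 145, 157, 154, 135, 120, 130, 163, 177, 183, 182, 182, 182]
```

The rod is at (0.5065, -0.2215), yaw +2°. The handle width measured 16-17 mm, matching the given 16. Descend and grasp.

```bash

python3 -m handwheel '[[40,[0,-0.026,0],0],[40,[0,-0.025,0],0],[40,[0.05,0,0],0],[40,[0.05,0,0],0],[40,[0,0,0],0]]'
python3 -m handwheel '[[40,[0.03,0,0],0],[40,[0.0255,0,0],0],[40,[0,0,0],0]]'
python3 - <<'E'
from h import *
s,b=snap('wrist','w17.png')
E
```

```text
clock: 12.05
eef_pos: [0.5069, -0.2221, 0.1185]
ee_rot: [[-0.007, -0.031, 1.0], [0.004, 1.0, 0.031], [-1.0, 0.005, -0.007]]
ft_force: [-0.6, -0.4, 0.7]
opening: 0.398
clock: 12.35
eef_pos: [0.5094, -0.2233, 0.0673]
ee_rot: [[-0.001, -0.031, 1.0], [0.001, 1.0, 0.031], [-1.0, 0.001, -0.001]]
ft_force: [0.9, 0.5, -0.5]
opening: 0.397
```

View pics/w17.png

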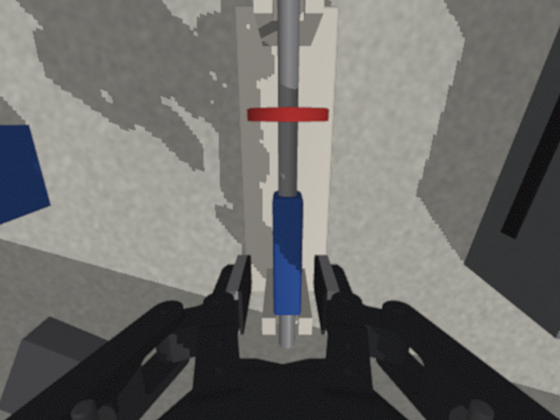

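```bash

python3 -m handwheel '[[40,[0.005,0.0025,0],0],[40,[0,0,0],0],[20,[0,0,0],0],[12,[0,0,0],0],[0,[0,0,0],0]]' 25
python3 -m handwheel '[[0,[0,0,0],0],[0,[0,0,0],0]]' 25
python3 -m handwheel '[[0,[-0.01,0,0],0],[0,[-0.02,0,0],0],[0,[-0.03,0,0],0],[0,[0,0,0],0]]' 25
python3 - <<'E'
from h import *
s,b=snap('wrist','w18.png')
E
```

```text
clock: 12.9
eef_pos: [0.5096, -0.2211, 0.0627]
ee_rot: [[0.002, -0.031, 1.0], [-0.001, 1.0, 0.031], [-1.0, -0.001, 0.002]]
ft_force: [-0.3, -0.2, 6.8]
opening: 0.175
clock: 13.1
eef_pos: [0.5096, -0.2211, 0.0627]
ee_rot: [[0.002, -0.031, 1.0], [-0.001, 1.0, 0.031], [-1.0, -0.001, 0.002]]
ft_force: [-0.8, 0.3, 6.6]
opening: 0.177
clock: 13.5
eef_pos: [0.5106, -0.2216, 0.1257]
ee_rot: [[0.005, -0.031, 0.999], [-0.003, 1.0, 0.031], [-1.0, -0.003, 0.005]]
ft_force: [0.6, 0.1, -0.3]
opening: 0.177
```

View pics/w18.png

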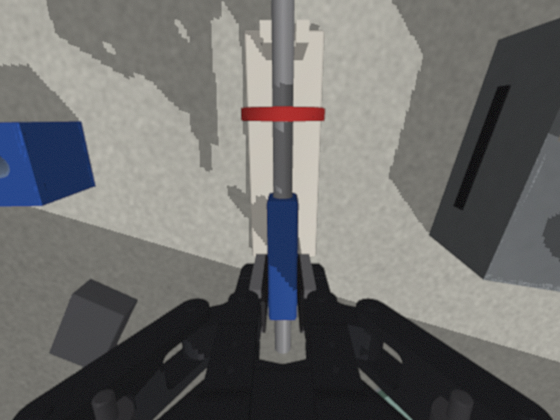

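The rod is held level. The hand wheel can't lean the tool, because rows only turn it about its own axis, so the rod has to lean inside the grip. I'll press its tail on the top edge of the fixed card board. First, raise it and carry it over.

```bash

python3 -m handwheel '[[0,[-0.04,0,0],0],[0,[-0.045,0,0],0],[0,[-0.045,0,0],0],[0,[-0.045,0,0],0.09],[0,[-0.03,0,0],0.09]]' 30
python3 -m handwheel '[[0,[0,0.0421,-0.0186],0],[0,[0,0.0421,-0.0186],0],[0,[0,0.0421,-0.0186],0],[0,[0,0.0421,-0.0186],0],[0,[0,0.0421,-0.0186],0]]' 30
python3 -m handwheel '[[0,[0,0.0421,-0.0186],0],[0,[0,0.0421,-0.0186],0],[0,[0,0.0421,-0.0186],0],[0,[0,0.0421,-0.0186],0],[0,[0,0.0421,-0.0186],0]]' 30
python3 -m handwheel '[[0,[0,0,0],0],[0,[0,0,0],0]]' 30
python3 - <<'E'
from h import *
s,b=snap('wrist','w19.png');s,c=snap('scene','s19.png')
E
```

```text
clock: 14.05
eef_pos: [0.5089, -0.2206, 0.3292]
ee_rot: [[0.002, 0.152, 0.988], [-0.001, 0.988, -0.152], [-1.0, -0.001, 0.002]]
ft_force: [0.3, 0.1, -1.9]
opening: 0.174
clock: 14.55
eef_pos: [0.4471, 0.0028, 0.3259]
ee_rot: [[-0.001, 0.149, 0.989], [0.0, 0.989, -0.149], [-1.0, 0.0, -0.001]]
ft_force: [0.4, -0.6, -1.8]
opening: 0.175
clock: 15.05
eef_pos: [0.3863, 0.2248, 0.326]
ee_rot: [[-0.001, 0.148, 0.989], [-0.0, 0.989, -0.148], [-1.0, -0.0, -0.001]]
ft_force: [1.5, 0.5, -0.7]
opening: 0.172
clock: 15.25
eef_pos: [0.3868, 0.224, 0.3259]
ee_rot: [[-0.001, 0.145, 0.989], [-0.001, 0.989, -0.145], [-1.0, -0.001, -0.001]]
ft_force: [-1.4, 0.0, -0.4]
opening: 0.172
```

View pics/w19.png

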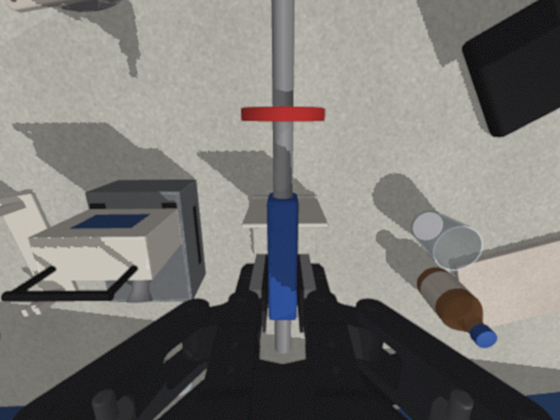

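View pics/s19.png

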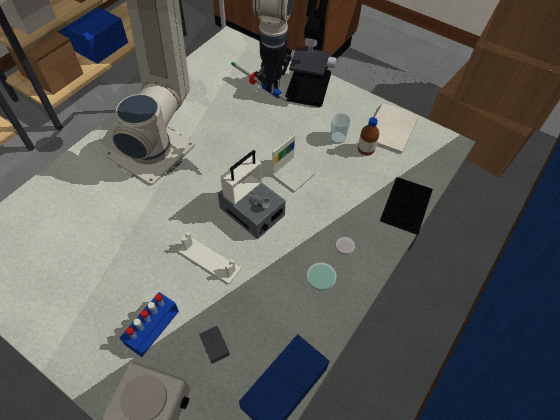

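```bash
python3 - <<'E'
from h import *
np.set_printoptions(precision=4,suppress=True)
s=ctrl.observe()
im=cv2.imread('pics/w19.png')
for u in(257,310): print(u,[(v,im[v,u].tolist()) for v in range(190,236,3)])
for p in((245,224),(327,224),(245,228),(327,228)): print(p,onz('wrist',*p,.13,s))
E
python3 - <<'E'
import cv2
a=cv2.imread('pics/w19.png')[180:290,220:350];cv2.imwrite('pics/z19.png',cv2.resize(a,None,fx=5,fy=5,interpolation=2))
E
```

```text
257 [(190, [113, 118, 119]), (193, [108, 114, 115]), (196, [107, 112, 113]), (199, [105, 110, 112]), (202, [99, 104, 109]), (205, [101, 105, 109]), (208, [100, 106, 110]), (211, [101, 107, 109]), (214, [102, 107, 110]), (217, [102, 107, 109]), (220, [102, 108, 110]), (223, [125, 131, 134]), (226, [183, 193, 198]), (229, [164, 173, 174]), (232, [169, 177, 180]), (235, [170, 178, 180])]
310 [(190, [148, 155, 156]), (193, [109, 115, 117]), (196, [110, 116, 116]), (199, [101, 107, 110]), (202, [102, 108, 111]), (205, [104, 109, 112]), (208, [101, 108, 111]), (211, [100, 106, 110]), (214, [101, 108, 111]), (217, [101, 106, 109]), (220, [101, 107, 109]), (223, [138, 147, 149]), (226, [177, 188, 192]), (229, [165, 173, 174]), (232, [170, 179, 181]), (235, [166, 175, 177])]
(245, 224) [0.4292 0.1685 0.13  ]
(327, 224) [0.4447 0.2711 0.13  ]
(245, 228) [0.4345 0.1674 0.13  ]
(327, 228) [0.4501 0.2705 0.13  ]
```

View pics/z19.png

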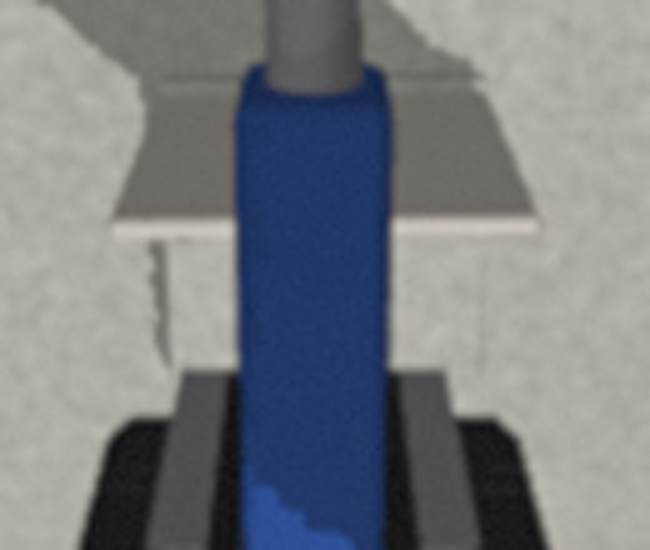

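```bash

python3 -m handwheel '[[0,[0.045,0,0.003],0],[0,[0.045,0,0.003],0],[0,[0.045,0,0],0],[0,[0.03,0,0],0],[0,[0,0,0],0]]' 25
python3 - <<'E'
from h import *
s,b=snap('scene','s20.png');s,c=snap('side','si20.png')
cv2.imwrite('pics/z20.png',np.hstack([cv2.resize(b[60:220,190:350],(400,400),interpolation=2),cv2.resize(c[60:220,150:310],(400,400),interpolation=2)]))
E
```

```text
clock: 15.85
eef_pos: [0.3918, 0.2201, 0.1582]
ee_rot: [[-0.007, 0.151, 0.988], [-0.002, 0.989, -0.151], [-1.0, -0.003, -0.006]]
ft_force: [0.1, -0.3, 0.0]
opening: 0.177
```

View pics/z20.png

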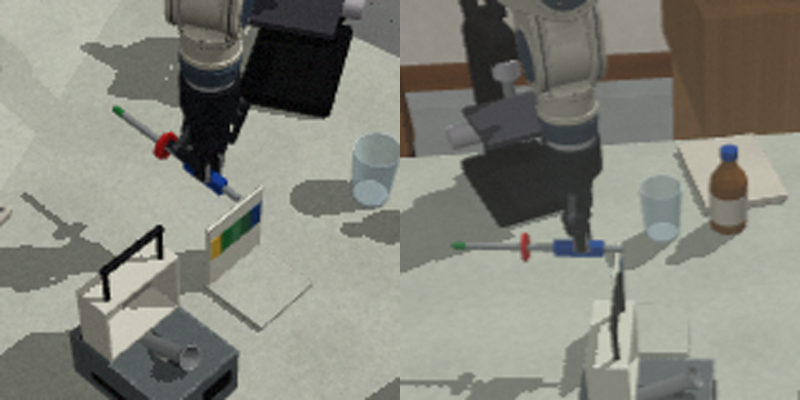

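```bash

python3 -m handwheel '[[0,[0.012,0,0],0],[0,[0.008,0,0],0],[0,[0.006,0,0],0],[0,[0.005,0,0],0],[0,[0.0,0,0],0]]' 25
python3 -m handwheel '[[0,[0.005,0,0],0],[0,[0.005,0,0],0],[0,[0.0,0,0],0]]' 25
python3 - <<'E'
from h import *
s,b=snap('scene','s21.png');s,c=snap('side','si21.png')
cv2.imwrite('pics/z21.png',np.hstack([cv2.resize(b[60:220,190:350],(400,400),interpolation=2),cv2.resize(c[60:220,150:310],(400,400),interpolation=2)]))
E
```

```text
clock: 16.45
eef_pos: [0.3935, 0.2224, 0.1307]
ee_rot: [[0.0, 0.148, 0.989], [0.0, 0.989, -0.148], [-1.0, 0.0, 0.0]]
ft_force: [-2.0, -1.0, 3.2]
opening: 0.175
clock: 16.75
eef_pos: [0.3927, 0.2226, 0.1206]
ee_rot: [[-0.001, 0.148, 0.989], [0.0, 0.989, -0.148], [-1.0, 0.0, -0.001]]
ft_force: [-5.4, 0.1, 4.8]
opening: 0.175
```

View pics/z21.png

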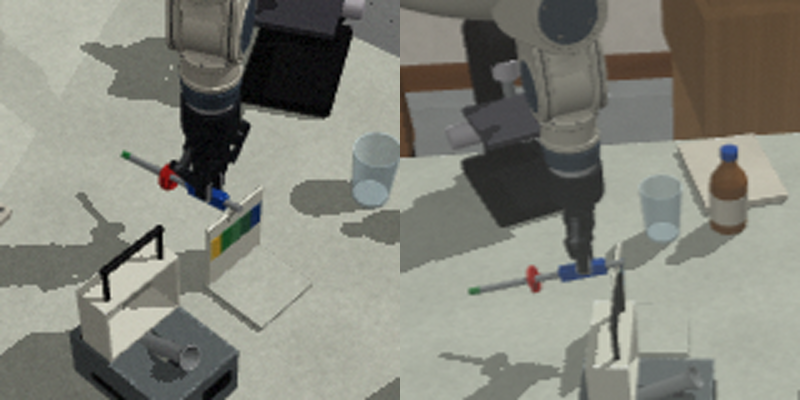

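```bash

python3 -m handwheel '[[0,[0.005,0,0],0],[0,[0.004,0,0],0],[0,[0.003,0,0],0],[0,[0.0,0,0],0]]' 25
python3 -m handwheel '[[0,[-0.02,0,0],0],[0,[-0.03,0,0],0],[0,[-0.02,0,0],0],[0,[0.0,0,0],0]]' 25
cat > rod.py <<'E'
from h import *
import sys
np.set_printoptions(precision=4,suppress=True)
def blobs(n,f,box=None):
    s,im=snap(n,f);h=cv2.cvtColor(im,cv2.COLOR_BGR2HSV);return s,im,h
E
python3 - <<'E'
from h import *
s,a=snap('wrist','w22.png');s,b=snap('scene','s22.png');s,c=snap('side','si22.png')
cv2.imwrite('pics/z22.png',np.hstack([cv2.resize(b[60:220,190:350],(400,400),interpolation=2),cv2.resize(c[60:220,150:310],(400,400),interpolation=2)]))
E
```

```text
clock: 17.25
eef_pos: [0.3933, 0.2226, 0.1089]
ee_rot: [[0.0, 0.148, 0.989], [0.0, 0.989, -0.148], [-1.0, 0.001, 0.0]]
ft_force: [-3.9, 0.4, 5.2]
opening: 0.172
clock: 17.65
eef_pos: [0.3948, 0.2228, 0.1812]
ee_rot: [[0.005, 0.148, 0.989], [0.001, 0.989, -0.148], [-1.0, 0.002, 0.004]]
ft_force: [0.7, 0.3, -1.0]
opening: 0.172
```

View pics/z22.png

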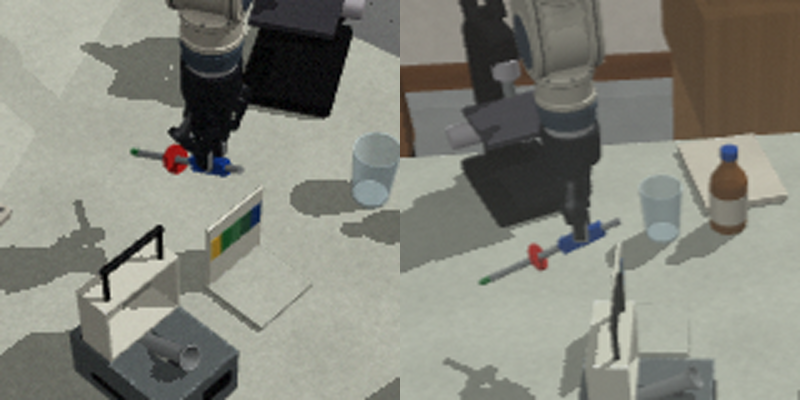

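View pics/w22.png

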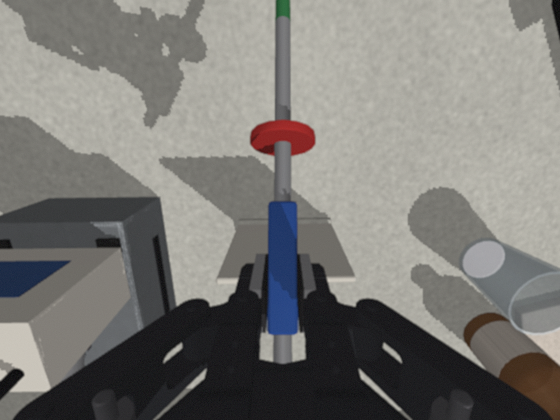

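```bash
cat > fit.py <<'E'
from h import *
from scipy.optimize import least_squares
np.set_printoptions(precision=4,suppress=True)
def rodfit(f,phi0):
    im=cv2.imread('pics/'+f);h=cv2.cvtColor(im,cv2.COLOR_BGR2HSV)
    r=cv2.inRange(h,(0,130,60),(8,255,255))|cv2.inRange(h,(172,130,60),(180,255,255));r[:,:230]=0;r[:,335:]=0;r[:90]=0;r[175:]=0
    x,y,w,hh=cv2.boundingRect(cv2.findNonZero(r))
    cols=[np.where(r[y:y+hh,u])[0] for u in (x+2,x+w-3)]
    ve=np.mean([y+c.mean() for c in cols])+.5   # collar centre (mid-thickness) at its extreme sides
    b=cv2.inRange(h,(105,120,40),(130,255,255));b[:,:262]=0;b[:,305:]=0;b[:175]=0
    vb=min(np.where(b[:,282])[0])
    vb_end=max(np.where(b[:,282])[0])+1
    m=ctrl.camera_model('wrist');fo=K(m);X=np.linalg.inv(np.array(m['tool_from_camera']))
    def pj(x,z):
        q=X@np.array([x,0,z,1]);return q[1]/q[2]*fo+m['cy'],q[2]
    def res(p):
        x0,z0,ph=p
        P=lambda t,n=0:(x0-t*np.sin(ph)-n*np.cos(ph), z0+t*np.cos(ph)-n*np.sin(ph)) # t along rod +x, n up
        c=P(-.075);v,d=pj(*c)
        return [v-ve, fo*.04/d-w, pj(*P(-.035,.010))[0]-vb, pj(*P(.035,.010))[0]-vb_end]
    o=least_squares(res,[0,0,phi0]);print(f,'w',w,'ve',ve,vb,vb_end,'x0 z0 phi(deg)',o.x[:2],np.degrees(o.x[2]),'res',o.fun)
    return o.x
if __name__=='__main__':
    rodfit('w18.png',0);rodfit('w22.png',.47)
E
python3 fit.py
python3 - <<'E'
from h import *
np.set_printoptions(precision=4,suppress=True)
out={}
for n in('scene','side'):
    im=cv2.imread('pics/'+('s22' if n=='scene' else 'si22')+'.png');h=cv2.cvtColor(im,cv2.COLOR_BGR2HSV)
    y0,x0=(60,190) if n=='scene' else(60,150)
    sub=h[y0:y0+120,x0:x0+(75 if n=='scene' else 90)]
    for k,lo,hi in(('tip',(40,90,30),(85,255,200)),('col',(0,130,60),(8,255,255)),('blue',(105,120,50),(130,255,255))):
        m=cv2.inRange(sub,lo,hi);
        M=cv2.moments(m,True);out[n,k]=(x0+M['m10']/M['m00'],y0+M['m01']/M['m00']);print(n,k,out[n,k],M['m00'])
P={k:tri(ray('scene',*out['scene',k]),ray('side',*out['side',k])) for k in('tip','col','blue')}
print(P)
d=P['col'][0]-P['tip'][0];print(np.linalg.norm(d),np.degrees(np.arctan2(d[2],np.hypot(d[0],d[1]))),np.degrees(np.arctan2(d[1],d[0])))
E
```

```text
w18.png w 82 ve 114.25 199 320 x0 z0 phi(deg) [-0.0008 -0.0054] 1.6396509137828388 res [ 0.0462  0.0478 -0.0467 -0.0001]
w22.png w 64 ve 138.5 202 334 x0 z0 phi(deg) [0.0007 0.0013] 25.863297615492087 res [ 0.9664  1.7837 -0.4858 -0.3731]
scene tip (243.5, 120.5) 4.0
scene col (259.44, 122.96000000000001) 75.0Traceback (most recent call last):
  File "<stdin>", line 10, in <module>
ZeroDivisionError: float division by zero
```

The rod is leaned about 26-27° and firmly held. Next I carry it high around to the mouth side of the tube.

```bash

python3 -m handwheel '[[0,[-0.045,0,0],0],[0,[-0.045,0,0],0],[0,[-0.045,0,0],0],[0,[-0.045,0,0],0],[0,[0,0,0],0]]' 30
python3 -m handwheel '[[0,[0,-0.0228,0.0384],-0.01],[0,[0,-0.0228,0.0384],0],[0,[0,-0.0228,0.0384],0],[0,[0,-0.0228,0.0384],0],[0,[0,-0.0228,0.0384],0]]' 30
python3 -m handwheel '[[0,[0,-0.0228,0.0384],0],[0,[0,-0.0228,0.0384],0],[0,[0,-0.0228,0.0384],0],[0,[0,-0.0228,0.0384],0],[0,[0,0,0],0]]' 30
python3 -m handwheel '[[0,[0.04,0,0],0],[0,[0.04,0,0],0],[0,[0.03,0,0],0],[0,[0,0,0],0]]' 30
python3 - <<'E'
from h import *
s,a=snap('wrist','w23.png');s,b=snap('scene','s23.png');s,c=snap('side','si23.png');print(s['joint_positions'])
cv2.imwrite('pics/z23.png',np.hstack([cv2.resize(b[130:260,200:330],(400,400),interpolation=2),cv2.resize(c[130:260,200:330],(400,400),interpolation=2)]))
E
```

```text
clock: 18.3
eef_pos: [0.3946, 0.2227, 0.3626]
ee_rot: [[0.006, 0.148, 0.989], [0.002, 0.989, -0.148], [-1.0, 0.003, 0.006]]
ft_force: [-0.2, -0.3, -1.0]
opening: 0.177
clock: 18.8
eef_pos: [0.5687, 0.0811, 0.3567]
ee_rot: [[-0.002, 0.138, 0.99], [0.0, 0.99, -0.138], [-1.0, -0.0, -0.002]]
ft_force: [0.4, 1.1, 0.7]
opening: 0.173
clock: 19.3
eef_pos: [0.7115, -0.0334, 0.3506]
ee_rot: [[-0.008, 0.142, 0.99], [0.001, 0.99, -0.142], [-1.0, -0.001, -0.008]]
ft_force: [1.4, 0.3, -2.7]
opening: 0.179
clock: 19.7
eef_pos: [0.7045, -0.0283, 0.2423]
ee_rot: [[-0.01, 0.138, 0.99], [0.002, 0.99, -0.138], [-1.0, 0.0, -0.01]]
ft_force: [-0.2, -0.0, -1.1]
opening: 0.175
[-1.59126688e-01  5.46825944e-01  5.29460715e-01  1.55477908e+00
 -1.31080615e-05 -2.06426214e-02]
```

View pics/z23.png

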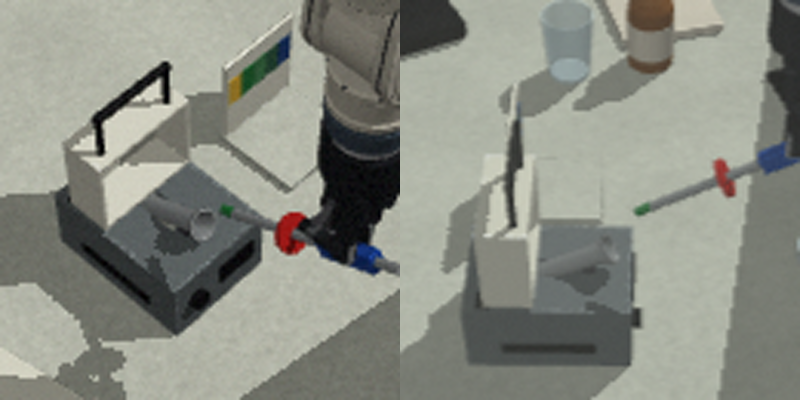

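View pics/w23.png

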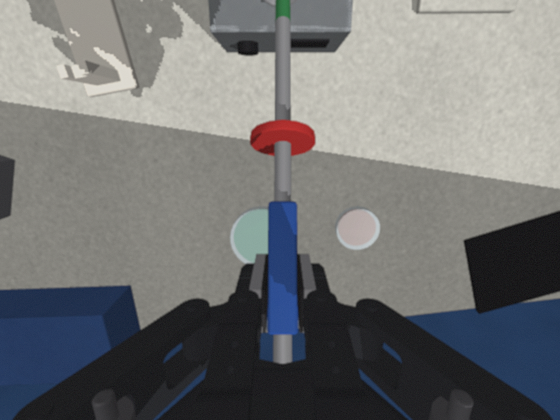

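```bash
cat > tip.py <<'E'
from h import *
np.set_printoptions(precision=4,suppress=True)
import sys
def locate(fs,fd,bs,bd,cols=('tip','col')):
    C={'tip':((40,90,30),(85,255,220)),'col':((0,120,60),(8,255,255))}
    out={}
    for n,f,bx in(('scene',fs,bs),('side',fd,bd)):
        h=cv2.cvtColor(cv2.imread('pics/'+f),cv2.COLOR_BGR2HSV);x0,y0,x1,y1=bx
        for k in cols:
            m=cv2.inRange(h[y0:y1,x0:x1],*C[k]);M=cv2.moments(m,True)
            out[n,k]=(x0+M['m10']/M['m00'],y0+M['m01']/M['m00']);print(n,k,np.array(out[n,k]),M['m00'])
    P={}
    for k in cols:
        P[k],g=tri(ray('scene',*out['scene',k]),ray('side',*out['side',k]));print(k,P[k],'gap',g)
    if len(cols)==2:
        d=P['col']-P['tip'];print('len',np.linalg.norm(d),'pitch',np.degrees(np.arctan2(d[2],np.hypot(d[0],d[1]))),'yaw',np.degrees(np.arctan2(d[1],d[0])))
    return P
if __name__=='__main__':
    locate('s23.png','si23.png',(262,180,320,225),(270,175,320,205))
E
python3 tip.py; python3 -c "
from h import *
s=ctrl.observe();print(s['eef_pos'],s['ee_rot'])"
```

```text
scene tip [273.3077 197.9231] 13.0
scene col [293.4588 205.3529] 85.0
side tip [278.4444 197.8889] 9.0
side col [304.9167 187.5556] 36.0
tip [ 0.5583 -0.0144  0.1763] gap 0.00030048221228894963
col [ 0.6378 -0.0283  0.2223] gap 0.0008482912370508037
len 0.09287383262489218 pitch 29.688021698893834 yaw -9.983135041838077
[ 0.70722298 -0.02885242  0.24993684] [[ 1.35224860e-03  1.38040192e-01  9.90425705e-01]
 [-2.06005252e-04  9.90426628e-01 -1.38040039e-01]
 [-9.99999064e-01 -1.73684474e-05  1.36774003e-03]]
```

```bash

python3 -m handwheel '[[0,[0.02,0,-0.007],0],[0,[0.02,0,-0.006],0],[0,[0.006,0,-0.002],0],[0,[0,0,0],0],[0,[0,0,0],0]]' 30
python3 - <<'E'
from h import *
s,b=snap('scene','s24.png');s,c=snap('side','si24.png');s,a=snap('wrist','w24.png')
cv2.imwrite('pics/z24.png',np.hstack([cv2.resize(b[180:230,240:290],(400,400),interpolation=2),cv2.resize(c[180:230,240:290],(400,400),interpolation=2)]))
E
```

```text
clock: 20.35
eef_pos: [0.693, -0.0271, 0.2043]
ee_rot: [[0.002, 0.138, 0.99], [-0.0, 0.99, -0.138], [-1.0, -0.0, 0.003]]
ft_force: [-0.2, -0.4, -0.4]
opening: 0.18
```

View pics/z24.png

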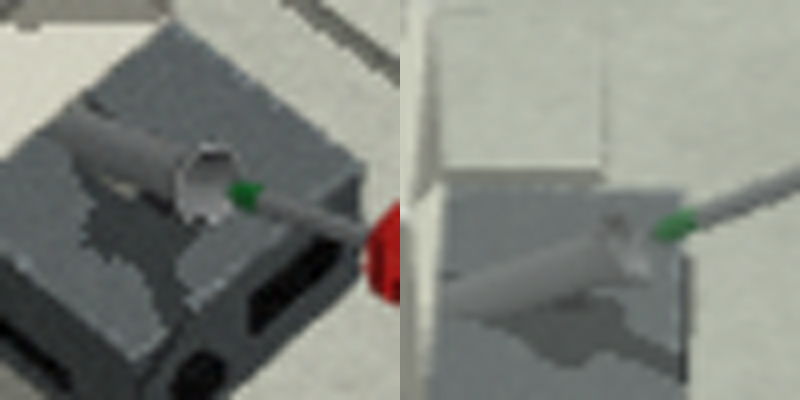

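View pics/w24.png

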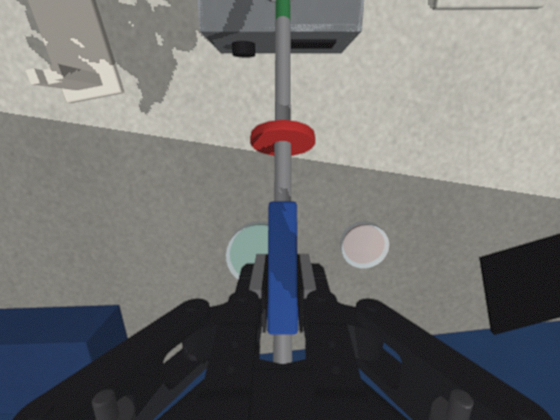

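The tip is lined up about 8 mm outside the mouth in both views. I'll insert along the 27° axis in steps while watching the force.

```bash

python3 -m handwheel '[[0,[0.0045,0,-0.0089],0],[0,[0.0045,0,-0.0089],0],[0,[0.0045,0,-0.0089],0],[0,[0,0,0],0]]' 30
python3 - <<'E'
from h import *
s,b=snap('scene','s25.png');s,c=snap('side','si25.png');print(s['ft_force'],s['eef_pos'])
cv2.imwrite('pics/z25.png',np.hstack([cv2.resize(b[180:230,240:290],(400,400),interpolation=2),cv2.resize(c[180:230,240:290],(400,400),interpolation=2)]))
E
```

```text
clock: 20.9
eef_pos: [0.6651, -0.0231, 0.1893]
ee_rot: [[-0.0, 0.138, 0.99], [0.0, 0.99, -0.138], [-1.0, -0.0, -0.0]]
ft_force: [0.8, -0.3, -1.1]
opening: 0.175
[ 0.40129185  0.29806739 -0.42748591] [ 0.66579326 -0.02326242  0.18960124]
```

View pics/z25.png

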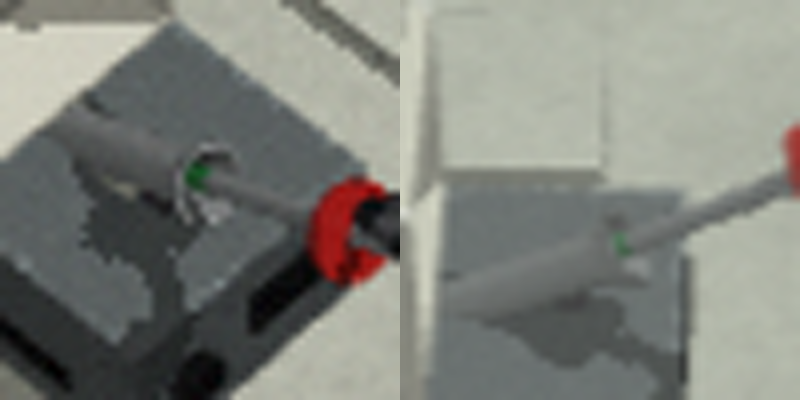

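```bash

python3 -m handwheel '[[0,[0.0045,0,-0.0089],0],[0,[0.0045,0,-0.0089],0],[0,[0,0,0],0]]' 30
python3 -m handwheel '[[0,[0.0045,0,-0.0089],0],[0,[0.0045,0,-0.0089],0],[0,[0,0,0],0]]' 30
python3 - <<'E'
from h import *
s,b=snap('scene','s26.png');s,c=snap('side','si26.png');print(s['ft_force'],s['eef_pos'])
cv2.imwrite('pics/z26.png',np.hstack([cv2.resize(b[180:230,240:290],(400,400),interpolation=2),cv2.resize(c[180:230,240:290],(400,400),interpolation=2)]))
E
```

```text
clock: 21.3
eef_pos: [0.6479, -0.0208, 0.1801]
ee_rot: [[-0.0, 0.138, 0.99], [0.0, 0.99, -0.138], [-1.0, -0.0, -0.0]]
ft_force: [-0.2, 0.0, -0.8]
opening: 0.171
clock: 21.6
eef_pos: [0.6304, -0.0183, 0.1711]
ee_rot: [[-0.0, 0.138, 0.99], [0.0, 0.99, -0.138], [-1.0, 0.0, -0.0]]
ft_force: [1.0, -1.1, -0.7]
opening: 0.175
[-0.58955999  0.30946118 -1.45253369] [ 0.63096221 -0.01847037  0.17141619]
```

View pics/z26.png

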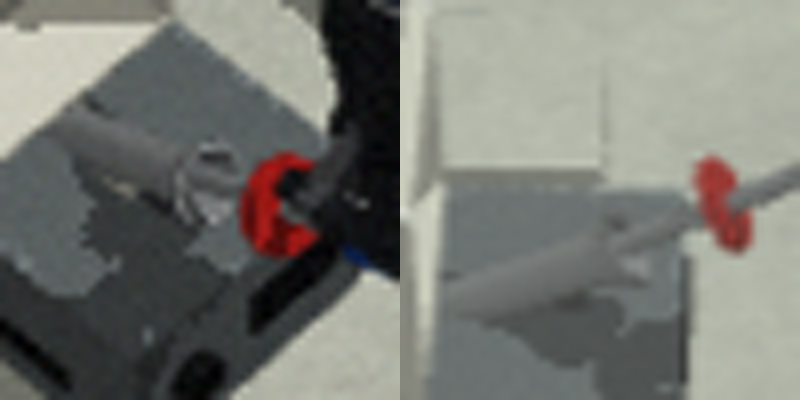

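```bash

python3 -m handwheel '[[0,[0.0045,0,-0.0089],0],[0,[0.0045,0,-0.0089],0],[0,[0,0,0],0]]' 30
python3 -m handwheel '[[0,[0.0036,0,-0.0071],0],[0,[0.0036,0,-0.0071],0],[0,[0,0,0],0]]' 30
python3 -m handwheel '[[0,[0.0018,0,-0.0036],0],[0,[0.0018,0,-0.0036],0],[0,[0,0,0],0],[0,[0,0,0],0]]' 30
python3 - <<'E'
from h import *
s,b=snap('scene','s27.png');s,c=snap('side','si27.png');print(s['ft_force'],s['eef_pos'])
cv2.imwrite('pics/z27.png',np.hstack([cv2.resize(b[180:230,240:290],(400,400),interpolation=2),cv2.resize(c[180:230,240:290],(400,400),interpolation=2)]))
E
```

```text
clock: 22.0
eef_pos: [0.6127, -0.0158, 0.162]
ee_rot: [[-0.0, 0.138, 0.99], [0.0, 0.99, -0.138], [-1.0, 0.0, -0.0]]
ft_force: [-0.3, 0.2, -1.1]
opening: 0.175
clock: 22.3
eef_pos: [0.5979, -0.0137, 0.1544]
ee_rot: [[-0.001, 0.138, 0.99], [0.0, 0.99, -0.138], [-1.0, 0.0, -0.001]]
ft_force: [0.1, -0.5, -0.8]
opening: 0.176
clock: 22.7
eef_pos: [0.5951, -0.0135, 0.1533]
ee_rot: [[0.009, 0.138, 0.99], [-0.001, 0.99, -0.138], [-1.0, 0.0, 0.009]]
ft_force: [11.5, -1.9, 5.3]
opening: 0.175
[11.45414366 -1.78795892  5.92252515] [ 0.59512899 -0.01346936  0.15328192]
```

View pics/z27.png

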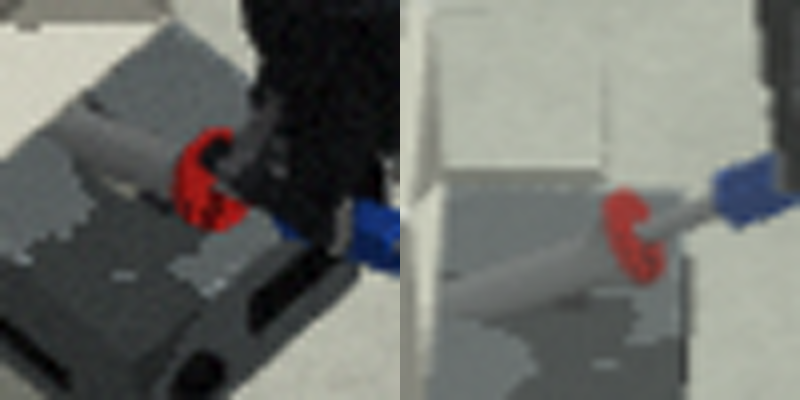

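The collar is seated. The stop force is about 13 N and points along the tube axis, and the TCP is where the geometry predicts. One small push-and-hold as insurance, then I draw the rod out.

```bash

python3 -m handwheel '[[0,[0.002,0,-0.001],0],[0,[0,0,0],0],[0,[0,0,0],0],[0,[0,0,0],0]]' 30
python3 -m handwheel '[[0,[-0.0036,0,0.0045],0],[0,[-0.0045,0,0.0089],0],[0,[-0.0045,0,0.0089],0],[0,[-0.0045,0,0.0089],0],[0,[-0.0045,0,0.0089],0]]' 30
python3 -m handwheel '[[0,[-0.0045,0,0.0089],0],[0,[-0.0045,0,0.0089],0],[0,[-0.0045,0,0.0089],0],[0,[-0.0045,0,0.0089],0],[0,[-0.0045,0,0.0089],0]]' 30
python3 -m handwheel '[[0,[-0.0045,0,0.0089],0],[0,[-0.0045,0,0.0089],0],[0,[-0.0045,0,0.0089],0],[0,[0,0,0],0],[0,[0,0,0],0]]' 30
python3 - <<'E'
from h import *
s,b=snap('scene','s28.png');s,c=snap('side','si28.png');s,a=snap('wrist','w28.png');print(s['ft_force'],s['eef_pos'])
cv2.imwrite('pics/z28.png',np.hstack([cv2.resize(b[160:260,210:310],(400,400),interpolation=2),cv2.resize(c[160:260,210:310],(400,400),interpolation=2)]))
from fit import rodfit
rodfit('w28.png',.47)
E
```

```text
clock: 23.2
eef_pos: [0.5955, -0.0136, 0.1523]
ee_rot: [[0.012, 0.138, 0.99], [-0.002, 0.99, -0.138], [-1.0, 0.0, 0.012]]
ft_force: [14.8, -1.8, 9.0]
opening: 0.175
clock: 23.7
eef_pos: [0.6305, -0.0184, 0.1708]
ee_rot: [[-0.001, 0.138, 0.99], [0.0, 0.99, -0.138], [-1.0, -0.0, -0.001]]
ft_force: [-0.3, 0.6, -0.9]
opening: 0.173
clock: 24.2
eef_pos: [0.6746, -0.0245, 0.1932]
ee_rot: [[-0.001, 0.138, 0.99], [0.0, 0.99, -0.138], [-1.0, 0.0, -0.001]]
ft_force: [-0.3, 0.3, -1.0]
opening: 0.177
clock: 24.7
eef_pos: [0.7006, -0.0281, 0.2062]
ee_rot: [[-0.001, 0.138, 0.99], [0.0, 0.99, -0.138], [-1.0, 0.0, -0.001]]
ft_force: [0.1, -0.3, -1.7]
opening: 0.176
[ 0.08656151  0.43086524 -0.75764692] [ 0.70033168 -0.02806806  0.20642299]
w28.png w 64 ve 138.75 202 334 x0 z0 phi(deg) [0.0007 0.0014] 26.023678245839562 res [ 0.9109  1.6913 -0.4531 -0.3553]
```

View pics/z28.png

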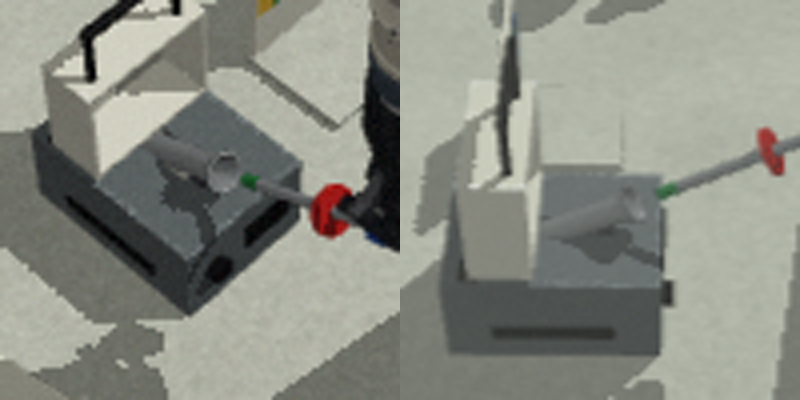

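```bash
python3 - <<'E'
from h import *
np.set_printoptions(precision=4,suppress=True)
print('beaker',onz('scene',340,138,0),onz('side',254,151,0),'bottle',onz('scene',367,151,0),onz('side',281,150,0))
s=ctrl.observe();R=np.array(s['ee_rot']);d=np.array([.563,.2006,s['eef_pos'][2]])-s['eef_pos'];print(R.T@d)
E
```

```text
beaker [0.5269 0.4593 0.    ] [0.5187 0.4749 0.    ] bottle [0.6408 0.4625 0.    ] [0.6343 0.4677 0.    ]
[ 0.0001  0.2075 -0.1676]
```

The rod is fully out: the tip is 18 mm clear by kinematics, and both views agree. Now over to the card, to press the shaft level on the board's top edge.

```bash

python3 -m handwheel '[[0,[-0.04,0,0],0],[0,[-0.045,0,0],0],[0,[-0.045,0,0],0],[0,[0,0,0],0]]' 30
python3 -m handwheel '[[0,[0,0.0297,-0.024],0],[0,[0,0.0297,-0.024],0],[0,[0,0.0297,-0.024],0],[0,[0,0.0297,-0.024],0],[0,[0,0.0297,-0.024],0]]' 30
python3 -m handwheel '[[0,[0,0.0297,-0.024],0],[0,[0,0.0297,-0.024],0],[0,[0.04,0,0],0],[0,[0.04,0,0],0],[0,[0.03,0,0],0]]' 30
python3 -m handwheel '[[0,[0,0,0],0],[0,[0,0,0],0]]' 30
python3 - <<'E'
from h import *
s,b=snap('scene','s29.png');s,c=snap('side','si29.png');s,a=snap('wrist','w29.png')
cv2.imwrite('pics/z29.png',np.hstack([cv2.resize(b[90:220,220:350],(400,400),interpolation=2),cv2.resize(c[90:220,190:320],(400,400),interpolation=2)]))
E
```

```text
clock: 25.25
eef_pos: [0.7015, -0.0283, 0.3443]
ee_rot: [[0.011, 0.138, 0.99], [-0.002, 0.99, -0.138], [-1.0, -0.0, 0.011]]
ft_force: [0.2, -0.4, 0.2]
opening: 0.175
clock: 25.75
eef_pos: [0.6011, 0.1366, 0.3364]
ee_rot: [[-0.0, 0.138, 0.99], [0.0, 0.99, -0.138], [-1.0, -0.0, -0.0]]
ft_force: [1.1, 0.1, -0.6]
opening: 0.177
clock: 26.25
eef_pos: [0.5616, 0.2013, 0.2243]
ee_rot: [[-0.001, 0.137, 0.991], [-0.0, 0.991, -0.137], [-1.0, -0.001, -0.001]]
ft_force: [-0.2, 0.3, -0.8]
opening: 0.172
clock: 26.45
eef_pos: [0.563, 0.2009, 0.2274]
ee_rot: [[-0.0, 0.138, 0.99], [-0.0, 0.99, -0.138], [-1.0, -0.0, -0.0]]
ft_force: [0.9, -0.5, -0.2]
opening: 0.175
```

View pics/z29.png

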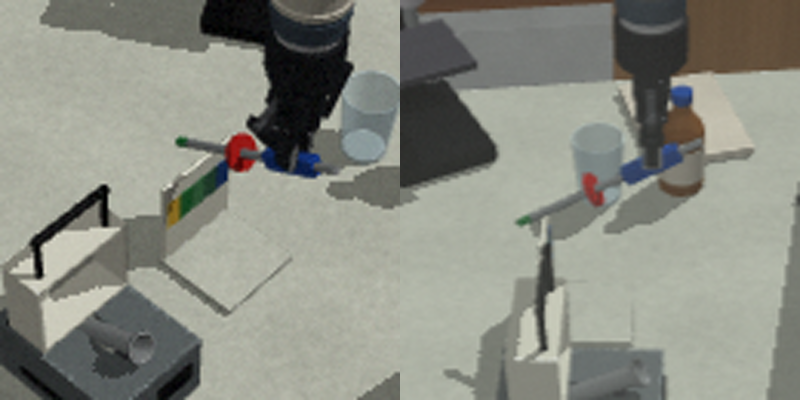

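View pics/w29.png

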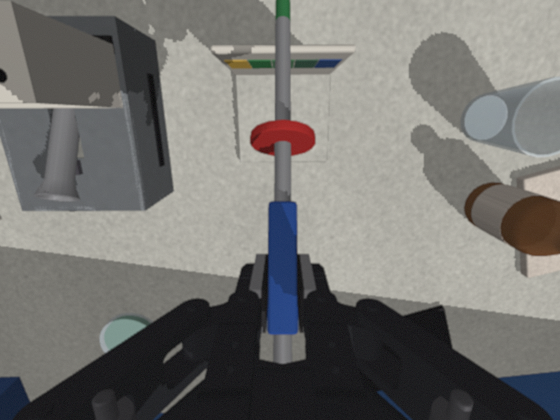

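```bash
python3 - <<'E'
from h import *
np.set_printoptions(precision=4,suppress=True)
s=ctrl.observe()
for p,z in(((212,47.5),.13),((355,46.5),.13),((212,53),.13),((355,53),.13),((228,66),.085),((340,66),.085)): print(p,onz('wrist',*p,z,s))
E
python3 -m handwheel '[[0,[0.014,0,0],0],[0,[0.013,0,0],0],[0,[0.01,0,0],0],[0,[0.008,0,0],0],[0,[0,0,0],0]]' 25
python3 -m handwheel '[[0,[0.01,0,0],0],[0,[0.01,0,0],0],[0,[0.01,0,0],0],[0,[0,0,0],0]]' 25
python3 - <<'E'
from h import *
s,c=snap('side','si30.png');s,a=snap('wrist','w30.png')
cv2.imwrite('pics/z30.png',np.hstack([cv2.resize(a,(500,400)),cv2.resize(c[110:220,190:300],(400,400),interpolation=2)])[:,100:])
E
```

```text
(212, 47.5) [0.4292 0.1668 0.13  ]
(355, 46.5) [0.4436 0.2736 0.13  ]
(212, 53) [0.4328 0.166  0.13  ]
(355, 53) [0.448  0.2734 0.13  ]
(228, 66) [0.4355 0.1697 0.085 ]
(340, 66) [0.4498 0.2704 0.085 ]
clock: 27.1
eef_pos: [0.5627, 0.201, 0.1812]
ee_rot: [[-0.002, 0.138, 0.99], [0.0, 0.99, -0.138], [-1.0, -0.0, -0.002]]
ft_force: [-1.7, 0.4, 0.2]
opening: 0.176
clock: 27.5
eef_pos: [0.5622, 0.2008, 0.1499]
ee_rot: [[-0.003, 0.138, 0.99], [-0.0, 0.99, -0.138], [-1.0, -0.001, -0.003]]
ft_force: [-2.7, 1.0, -0.1]
opening: 0.175
```

View pics/z30.png

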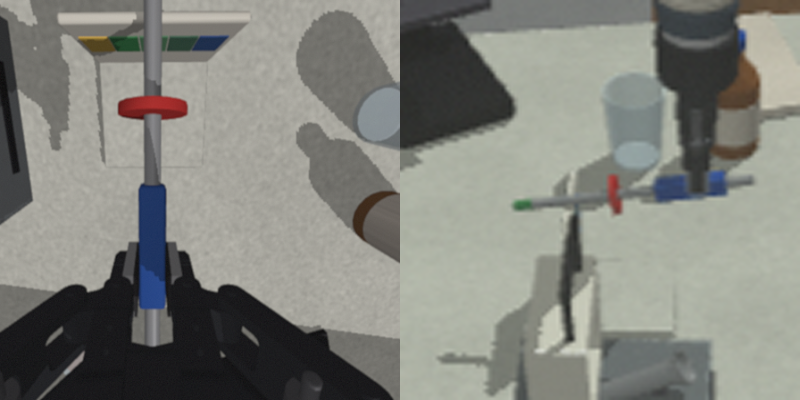

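```bash

python3 -m handwheel '[[0,[0.006,0,0],0],[0,[0.005,0,0],0],[0,[0.0045,0,0],0],[0,[0,0,0],0],[0,[0,0,0],0]]' 25
python3 -m handwheel '[[0,[-0.01,0,0],0],[0,[-0.015,0,0],0],[0,[0,0,0],0],[0,[0,0,0],0]]' 30
python3 - <<'E'
from h import *
s,b=snap('scene','s31.png');s,c=snap('side','si31.png');s,a=snap('wrist','w31.png')
cv2.imwrite('pics/z31.png',np.hstack([cv2.resize(b[90:220,220:350],(400,400),interpolation=2),cv2.resize(c[90:220,190:320],(400,400),interpolation=2)]))
from fit import rodfit
rodfit('w31.png',0)
E
```

```text
clock: 28.1
eef_pos: [0.5631, 0.2009, 0.1361]
ee_rot: [[-0.001, 0.138, 0.99], [-0.0, 0.99, -0.138], [-1.0, -0.0, -0.001]]
ft_force: [-0.6, -0.4, 2.3]
opening: 0.181
clock: 28.5
eef_pos: [0.5634, 0.201, 0.1616]
ee_rot: [[0.001, 0.138, 0.99], [0.0, 0.99, -0.138], [-1.0, 0.0, 0.001]]
ft_force: [0.2, -0.7, -1.7]
opening: 0.176
w31.png w 82 ve 108.5 194 320 x0 z0 phi(deg) [-0.0034 -0.0081] 3.8358149244260784 res [ 0.3101  0.3389 -0.2979 -0.014 ]
```

View pics/z31.png

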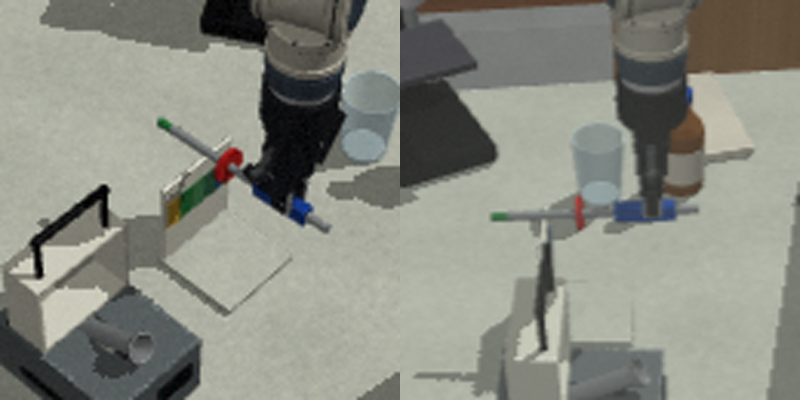

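The rod is level to about 2°. I'll back off in front of the card, then lower to band height.

```bash

python3 -m handwheel '[[0,[-0.01,0,0.023],0],[0,[0,0.0015,0.023],0],[0,[0,0,0.023],0],[0,[0,0,0.0235],0],[0,[0,0,0],0]]' 30
python3 -m handwheel '[[0,[0.03,0,0],0],[0,[0.03,0,0],0],[0,[0.0235,0,0],0],[0,[0,0,0],0],[0,[0,0,0],0]]' 30
python3 - <<'E'
from h import *
s,b=snap('scene','s32.png');s,c=snap('side','si32.png');s,a=snap('wrist','w32.png');print(s['eef_pos'])
cv2.imwrite('pics/z32.png',np.hstack([cv2.resize(b[110:220,240:350],(400,400),interpolation=2),cv2.resize(c[130:240,210:320],(400,400),interpolation=2)]))
from fit import rodfit
rodfit('w32.png',0)
E
```

```text
clock: 29.15
eef_pos: [0.6569, 0.1889, 0.1695]
ee_rot: [[-0.001, 0.139, 0.99], [-0.0, 0.99, -0.139], [-1.0, -0.001, -0.001]]
ft_force: [-0.6, -0.6, -2.1]
opening: 0.175
clock: 29.65
eef_pos: [0.6546, 0.1898, 0.0881]
ee_rot: [[-0.001, 0.138, 0.99], [-0.0, 0.99, -0.138], [-1.0, -0.0, -0.001]]
ft_force: [0.3, -0.2, 0.5]
opening: 0.175
[0.65559013 0.18985476 0.08948191]
w32.png w 82 ve 108.5 194 320 x0 z0 phi(deg) [-0.0034 -0.008 ] 3.835917741935816 res [ 0.3101  0.3389 -0.2979 -0.014 ]
```

View pics/z32.png

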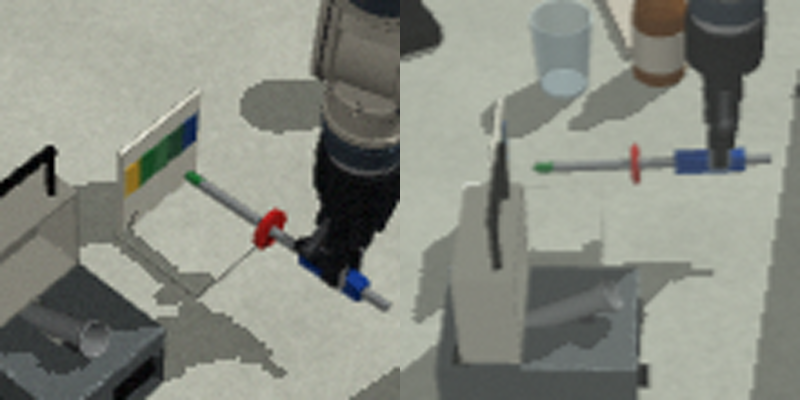

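View pics/w32.png

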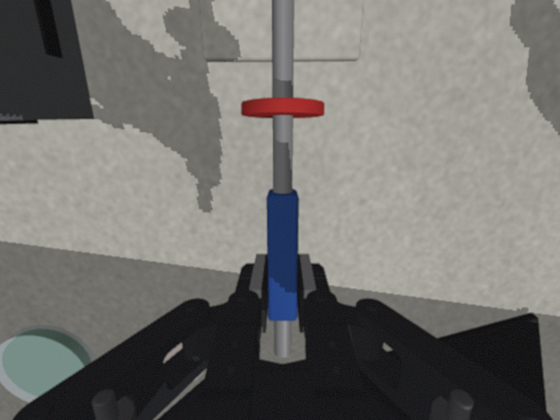

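```bash
python3 - <<'E'
from h import *
np.set_printoptions(precision=4,suppress=True)
a,b=(291.9,158.3),(246.8,176.2)
print('tip end',tri(ray('scene',*a),ray('side',*b)),onz('scene',*a,.085),onz('side',*b,.085))
p=[.4712,.2154,.085];print('spot pix',proj('scene',p),proj('side',p))
s=ctrl.observe();R=np.array(s['ee_rot']);print(s['eef_pos'],'kin tip',s['eef_pos']+R@np.array([.003,0,-.186]),s['qvel'],s['opening'])
im=cv2.imread('pics/s32.png');h=cv2.cvtColor(im,cv2.COLOR_BGR2HSV)
m=cv2.inRange(h,(40,90,30),(85,255,220));m[:,:288]=0;m[:,300:]=0;m[:152]=0;m[166:]=0;print(cv2.boundingRect(cv2.findNonZero(m)))
E
```

```text
tip end (array([0.4727, 0.2137, 0.0816]), np.float64(0.002270006459700381)) [0.4752 0.2101 0.085 ] [0.472  0.2111 0.085 ]
spot pix (np.float64(291.8078320778411), np.float64(156.79757779305294)) (np.float64(246.4847930505287), np.float64(175.46902284876967))
[0.6557 0.1899 0.0896] kin tip [0.4715 0.2156 0.0861] [-0.0009 -0.0005 -0.0038 -0.0031 -0.0021 -0.0002] 0.17399791924878424
(291, 157, 5, 4)
```

The tip is within about 5 mm of the reading spot by both cameras and kinematics. The hood is open and the arm is still. I'll settle briefly and hand it in.

```bash
python3 -m handwheel '[[0,[0,0,0],0],[0,[0,0,0],0],[0,[0,0,0],0]]' 30
python3 -c "
from workcell import ctrl
print(ctrl.finish_job())"
```

```text
clock: 30.1
eef_pos: [0.6552, 0.1897, 0.0882]
ee_rot: [[0.001, 0.138, 0.99], [0.0, 0.99, -0.138], [-1.0, 0.0, 0.001]]
ft_force: [-0.2, -0.0, -0.5]
opening: 0.175
the job is handed in; nothing more can be done
None
```

All steps were carried out and the job was handed in at about 30 s; no verdict came back.

- **Hood:** swung back on its stop and left open. Its bar measured (0.434, 0.013) m after I let go, against about (0.434, 0.007) expected. My first pinch missed the bar, so I lowered the fingers and gripped again. The wrist read about 26 N upward at one point of the swing, until I raised the tool a few mm.
- **Rod in the tube:** the moves can't lean the tool, so I leaned the rod inside the grip by pressing its tail on the top edge of the card's board. Wrist-image fits put the lean at about 26°; the two fixed cameras suggested 28–30°. At the seat, the stop force of about 13–17 N pointed along the tube. I then drew the rod out until the tip was about 18 mm clear, which both views confirmed.
- **Final hold:** I pressed the rod level again on the board's edge. It is level to about 2° by the difference from a known-level view (the raw fit says 3.8°). The tip is at about (0.472, 0.215, 0.082–0.086) m. The reading spot came out at (0.471, 0.215, 0.085) from the wrist camera. The scene camera alone had put it about 7 mm away, still inside the 25 mm limit.
- **At hand-in:** the rod was gripped (opening 0.175), the arm was still and there was almost no outside force on it. I saw no contact with anything else and no bystander moved in the pictures, but I did not measure the bystanders' positions at the end.

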